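# Change the tool in a taper socket with a drift

### The job

The drill chuck is stuck by its tapered shank in the grey socket block: without touching the chuck, drive the steel drift through the slot under the shank until the chuck pops up, put the drift back on edge in its wooden rest, and stand the chuck in the empty hole of the aluminium rack. Then seat the countersink (the cone tool with two flats) in the block with a twisting push: lower its shank into the bore about an eighth of a turn out of line until the tang stops on the ledge, turn it till the tang finds the slot, and press it fully home, collar flush on the block. Leave everything else where it is.

Things in the scene. Friction and masses are not known exactly. Their poses are not given: they have to be found in the camera images.
- socket (a point): Centre of the bore's mouth on top of the grey socket block (fixed; 56 mm along its x, 44 mm along y, 109 mm high, foot 12 mm high and 124 mm long along y). z up, x along the slot. The bore is 22 mm wide at the mouth, 19 mm lower down, and opens 47 mm down into the slot, whose roof is the ledge that stops a tang out of line; within 10 degrees of the slot's line it drops in.
- slot (a point): Middle of the slot's floor, 77 mm below socket, axes as there. The slot is a tunnel through the block along x, 12 mm wide, 30 mm high, open at both ends. A seated tang ends 11 mm above this floor. Spring detents grip the shank's small end: pressing home takes 15 to 20 N over the last 9 mm, raising it about 7 N plus its weight; raised 6 to 9 mm it is loose, stays up and leans a few degrees along the slot.
- chuck_grip (a point): Drill chuck on a taper shank (0.3 kg), seated in the block at first. Point on its axis in its round 36 mm body, 26 mm above the lower face of its 36 mm collar, 92 mm above the tang's end, 32 mm below its top. z up, x along the tang's breadth. Shank: 66 mm long below the collar, 20 mm tapering to 14 mm, its last 22 mm a flat tang 13 x 9 mm.
- csink_grip (a point): Countersink on the same shank, tang and collar (0.3 kg), hung by its collar in a rack hole at first. Point on its axis in the middle of a boss 30 mm high with two flats 24 mm apart (at y = +-12 mm; 34 mm along x), 24 mm above the collar's lower face, 90 mm above the tang's end, 34 mm below the cone's tip. z up, x along the tang's breadth. Fully home it is 24 mm above socket.
- wheel_mid (a point): Middle of the wide flat abrasive disc (48 mm) of a third taper-shank tool that stands in the rack: leave it alone. Its top is 14 mm above this point.
- hole0 (a point): Mouth of an end hole of the aluminium rack (fixed, 70 x 240 mm, 74 mm high; holes 29 mm wide in a row along its y, 75 mm apart). On the rack's top, at the hole's centre, z up, y along the row. Two of the three holes are occupied.
- hole1 (a point): Mouth of the middle hole of the rack, as hole0.
- hole2 (a point): Mouth of the other end hole of the rack, as hole0.
- drift_grip (a point): Steel drift (wedge, 0.2 kg), 180 mm long, 9 mm thick along y, standing on its straight edge in the rest; x points to the thin tip. Point in the middle of the tail (26 mm high, 60 mm long), 25 mm from the tail's end, 155 mm from the tip (a nub adds 5 mm). Over the 120 mm to the tip the upper edge falls evenly from 26 to 6 mm.
- drift_wedge (a point): Point on the drift 75 mm behind its tip (80 mm ahead of drift_grip), 5 mm above its lower edge, where the blade is about 18.5 mm high. With this point under the bore's axis a shank is raised by about 6 mm; 15 mm further in by about 9 mm.
- rest: Wooden rest of the drift (fixed, plate 110 x 44 x 12 mm, from x = -35 to 75 mm), origin on the bench. The drift stands on the plate along x, tip to +x, between two pairs of cheeks (15 mm apart, 10 mm high, at x = -22 and 60 mm); its tail hangs out over the end at -x, drift_grip at about x = -65, y = 0, z = 25 mm.
- can_mid (a point): Middle of a full tin can, 56 mm wide, 150 mm high, standing loose beside one end of the rack: leave it standing.
- dish: Low steel dish with screws, fixed, 72 mm wide, 13 mm high with its screws, on the bench about 135 mm from the block in front of one end of the slot; the drift passes above it. Origin under its centre.
- sockets: Fixed steel tray with sockets, 160 x 100 mm, 28 mm high, at the other side of the bench from the rest. Origin under its centre.
- wrench: Open-ended wrench lying loose on the bench, 190 mm long, its origin under its middle: leave it alone.
- hammer: Hammer lying loose on the bench, about 300 mm long: leave it alone.
- bearing: Loose bearing ring on the bench, 62 mm wide, 18 mm high, origin under its centre: leave it alone.
Not all that is in view belongs to the job. Leave any orange look-alike of the part that bears drift_grip alone. What is shaped like the part that bears chuck_grip but blue is not meant.

How it is judged (in metres and radians):
On the way, in this order (a step that is already met when the one before it is completed fails the run):
1. the drift, driven through the slot, has raised the chuck at least 6 mm out of its seat, and the gripper does not touch the chuck (z of chuck_grip in the frame of socket above 0.032 m and horizontal distance between chuck_grip and socket below 0.012 m and horizontal distance between drift_wedge and socket below 0.045 m and z of drift_wedge in the frame of socket below -0.05 m and contact force between the fingers and chuck below 0.5 N), for 0.1 s.
2. the chuck stands in a hole of the rack, upright (((horizontal distance between chuck_grip and hole0 below 0.012 m and z of chuck_grip in the frame of hole0 between 0.02 and 0.031 m and angle between chuck_grip's own z axis and vertical below 0.15 rad) or (horizontal distance between chuck_grip and hole1 below 0.012 m and z of chuck_grip in the frame of hole1 between 0.02 and 0.031 m and angle between chuck_grip's own z axis and vertical below 0.15 rad) or (horizontal distance between chuck_grip and hole2 below 0.012 m and z of chuck_grip in the frame of hole2 between 0.02 and 0.031 m and angle between chuck_grip's own z axis and vertical below 0.15 rad))), for 0.2 s.
3. the countersink's shank is at least 25 mm down the bore, its tang at least 20 degrees out of line with the slot (z of csink_grip in the frame of socket below 0.065 m and horizontal distance between csink_grip and socket below 0.008 m and angle between the x axis of csink_grip and the x axis of socket, either way round above 0.35 rad), for 0.05 s.
At the end, for the whole second after the job is handed in: The countersink is fully home (collar within 2.5 mm of flush, upright, tang in the slot); the chuck stands upright in a rack hole (within 12 mm, collar within 5 mm of the rack); the drift stands on edge between the cheeks of its rest (within 30 mm lengthwise); all are released and at rest (z of csink_grip in the frame of socket between 0.02 and 0.0265 m and horizontal distance between csink_grip and socket below 0.004 m and angle between csink_grip's own z axis and vertical below 0.06 rad and angle between the x axis of csink_grip and the x axis of socket, either way round below 0.3 rad and ((horizontal distance between chuck_grip and hole0 below 0.012 m and z of chuck_grip in the frame of hole0 between 0.02 and 0.031 m and angle between chuck_grip's own z axis and vertical below 0.15 rad) or (horizontal distance between chuck_grip and hole1 below 0.012 m and z of chuck_grip in the frame of hole1 between 0.02 and 0.031 m and angle between chuck_grip's own z axis and vertical below 0.15 rad) or (horizontal distance between chuck_grip and hole2 below 0.012 m and z of chuck_grip in the frame of hole2 between 0.02 and 0.031 m and angle between chuck_grip's own z axis and vertical below 0.15 rad)) and horizontal distance between drift_grip and rest below 0.095 m and y of drift_grip in the frame of rest between -0.012 and 0.012 m and x of drift_grip in the frame of rest between -0.095 and -0.035 m and z of drift_grip in the frame of rest between 0.018 and 0.032 m and angle between the y axis of drift_grip and the z axis of socket, either way round above 1.2 rad and linear speed of each of csink, chuck, drift below 0.02 m/s); the robot touches nothing.
It fails at once if the third tool in the rack moved more than 20 mm (distance of wheel_mid from where it was at the start of the episode above 0.02 m).
It fails at once if the can moved more than 30 mm or was knocked over (distance of can_mid from where it was at the start of the episode above 0.03 m).
It fails at once if the wrench moved more than 30 mm (distance of wrench from where it was at the start of the episode above 0.03 m).
It fails at once if the hammer moved more than 30 mm (distance of hammer from where it was at the start of the episode above 0.03 m).
It fails at once if the bearing moved more than 30 mm (distance of bearing from where it was at the start of the episode above 0.03 m).
It also fails if it takes over 72 s, if anything falls off the work surface, if the arm or the gripper's body presses on something with over 40 N, if the wrist force passes 120 N, or if a joint passes its speed limit or range.

### The arm

A 6-joint arm with a two-finger parallel gripper is mounted at the origin on the work surface. World frame = base frame: x ahead of the robot, y to its left, z up, the work surface at z = 0. Lengths are in mm, angles in rad, forces in N, time in s.
With the tool pointing down it reaches from about 275 to 725 mm from the base axis. Payload 5.6 kg.
Tool frame: the origin (TCP) lies midway between the tips of the shut fingers; the grasp point (between the pads) lies 19 mm behind it; z points along the fingers, y is the line along which they close (so a half turn about z gives the same grasp; the last joint's range is limited). The gripper opens to 85 mm and grips with 20 to 120 N. Pads are 22 mm wide; open, the fingers measure 114 mm over their backs; the gripper's body (76 mm by 85 mm) begins 54 mm behind the grasp point. The pads swing forward as they close: fully open they stand 13 mm farther back than shut.
Start: joints at [1.409, 0.255, 0.108, 0, -1.424, -0.285], TCP at [237.618, 496.015, 231.283] pointing down, gripper open.
Joint ranges: [-2.95, 2.95], [-1.21, 1.97], [-1.09, 1.5], [-2.87, 1.71], [-2.94, -0.07], [-3.05, 3.05]. Speed limits (rad/s): [2.57, 2.57, 3.14, 3.14, 3.14, 3.14].

### API

Orientations are given as a unit quaternion [w, x, y, z].
In Python, from bench import manip, viewer gives the robot as it stands.
- The arm moves only by the shell command python3 -m inch 'ROWS'. ROWS is JSON, a list of rows, each an object of numbers: "rx", "ry", "rz": the turn, a rotation vector about the tool's x, y, z as a fraction of full scale; "tx", "ty", "tz": the shift along the tool's x, y, z as a fraction of full scale; "hand": the opening in per cent of the stroke, from 0 (shut) to 100 (fully open). A call has 1 to 5 rows; each row is the pose to reach, as a shift and turn from the pose commanded when the call began, along the tool's axes at that moment, turning the shorter way round; what a row does not reach only later rows make up. Full scale, the value 1, is 0.2 m for a shift and 2 pi rad for a turn. A row lasts 1/12 s, in which the tool goes at most 41.7 mm and 7.16 degrees, less where a joint would pass 70% of its speed; a pose out of reach is approached as far as the arm can. A call with a number of a shift or a turn outside -1 to 1 is refused whole. A call with a gripper value outside its range is refused whole. The fingers move at their own pace and stop on an object; the grip force is fixed at half the most. Time passes only in rows, so rows that repeat a pose let the fingers close. It gives the time, the measured TCP pose, the force, the opening and the grip force at its end, in the units of the state.
- manip.observe(): the state, without advancing time (a new reading comes with each control period).
- viewer.capture(name): name is "scene" or "side" or "wrist"; returns the picture (384x512x3 uint8, red, green, blue); there is no depth.
- viewer.calibration(name): a dict with "fovy" (degrees; the focal length in pixels is half the picture's height over the tangent of half this angle, whatever the lens; pixels are square), "cx", "cy" (the principal point, pixels), "world_from_camera" (4x4, takes a point from camera to world coordinates); the wrist camera has in their place "hand_eye" (4x4, takes a point from camera to tool coordinates, whose origin is the TCP and whose axes are the flange's). Camera axes: x right, y down, z forward; pixel columns grow to the right and rows downward; lengths in mm; the calibration is good to about 2 mm. The wrist camera is an equidistant fisheye: a pixel r from the principal point sees the ray r / f radians off the axis. A picture is of the moment at which its call begins: read the wrist's pose just before it. calibration takes no time and is no camera call.
- manip.close_job(): hands the job in; it is judged then, once.
The state is a dict: "clock": time; "qpos": joint angles; "joint_vel": joint speeds; "tau": joint torques, N m; "tool_pos": TCP position; "orientation": TCP orientation; "contact_force": force on the tool from outside, world axes, zero at the start; "torque": the same for the moment, N m; "finger_gap": finger opening in mm; "gripper_force": force on a finger pad.
Only numpy, scipy, OpenCV 4.12 (cv2) and the standard library are available. Lean on these libraries where they do the work, as an engineer would, in place of code of your own. Each camera call takes 0.05 s, during which the arm holds its last target. There are 200 camera calls.

## Working session

There is one attempt and no reset: what is moved stays moved. The work goes in short steps, Python scripts to look and compute and a shell command to move; the robot and the scene stay as the last step left them, time stands still between calls to the robot, and variables do not carry over. Pictures are saved under pics/ and viewed, at most 10 in all, crops included, and the job is handed in when it is done.

```bash
ls; mkdir -p pics; python3 - <<'E'
from bench import manip, viewer
import cv2,numpy as np
ims=[]
for n in ["scene","side","wrist"]:
    im=viewer.capture(n); cv2.imwrite(f"pics/{n}0.png",im[:,:,::-1]); 
    c=viewer.calibration(n); print(n,{k:np.round(np.array(v),3).tolist() for k,v in c.items()})
print(manip.observe())
a=[cv2.imread(f"pics/{n}0.png") for n in ["scene","side"]]
for n in ["scene","side"]:
    cv2.imwrite(f"pics/{n}0b.png",cv2.resize(cv2.imread(f"pics/{n}0.png"),(800,600),interpolation=cv2.INTER_CUBIC))
E
```

```text
pics
scene {'fovy': 57.781, 'cx': 260.889, 'cy': 193.413, 'world_from_camera': [[0.711, 0.413, -0.57, 1116.911], [0.703, -0.4, 0.588, -636.266], [0.015, -0.818, -0.575, 708.589], [0.0, 0.0, 0.0, 1.0]]}
side {'fovy': 49.402, 'cx': 255.513, 'cy': 189.079, 'world_from_camera': [[-0.939, -0.263, 0.22, 290.849], [-0.343, 0.724, -0.598, 579.328], [-0.003, -0.638, -0.77, 893.943], [0.0, 0.0, 0.0, 1.0]]}
wrist {'fovy': 65.706, 'cx': 251.962, 'cy': 191.959, 'hand_eye': [[0.0, -0.946, -0.324, 83.126], [1.0, -0.0, 0.0, -0.862], [-0.0, -0.324, 0.946, -141.247], [0.0, 0.0, 0.0, 1.0]]}
{'clock': 0.15, 'qpos': array([ 1.40860024e+00,  2.55597518e-01,  1.07293962e-01, -3.48267539e-04,
       -1.42389788e+00, -2.84613904e-01]), 'joint_vel': array([ 0.00087492, -0.00071579,  0.00529624,  0.0014641 ,  0.00100649,
        0.00095218]), 'tau': array([-8.58070543e-04, -3.86944377e+01,  2.38081634e+01,  5.36680341e+00,
       -4.59089890e-03, -5.02843548e-06]), 'tool_pos': array([237.43885245, 495.69190966, 230.60848658]), 'orientation': array([ 7.11772760e-04,  9.75142794e-01, -2.21576192e-01, -1.28942198e-04]), 'contact_force': array([-1.07351339, -0.29247587,  0.14989166]), 'torque': array([ 0.0044597 , -0.02433336,  0.00241103]), 'gripper_force': 0.0, 'finger_gap': 85.43527407669296}
```

View pics/scene0b.png

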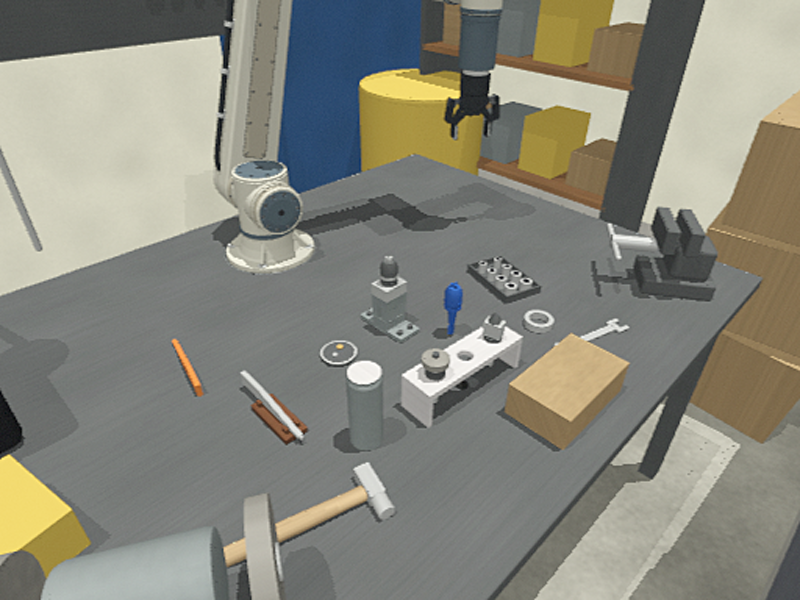

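View pics/side0b.png

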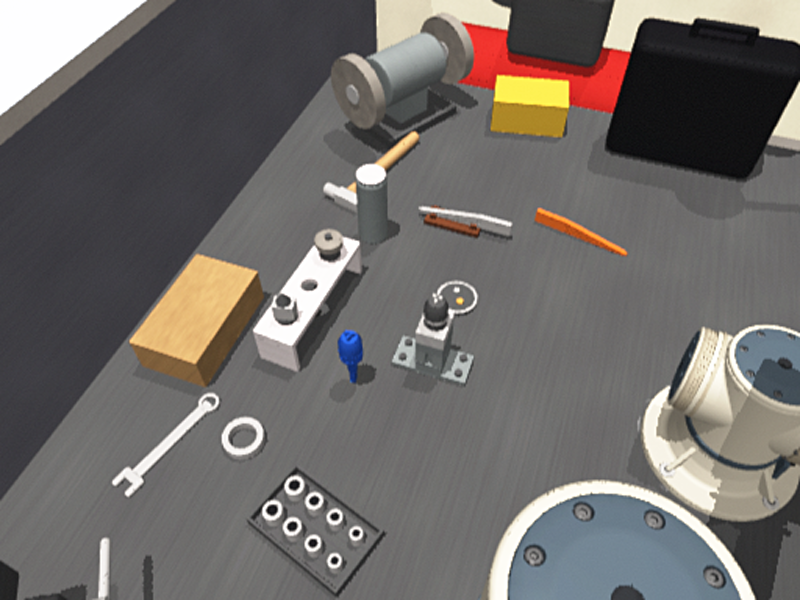

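The scene shows the silver drift on the brown rest at scene (272,405) / side (465,218); the orange look-alike lies at scene (187,367). The chuck is in the grey block at scene (390,268) / side (435,308), and the blue look-alike at scene (453,297). The rack holds the wheel (434,360), an empty middle hole (465,356) and the countersink (494,327).

```bash
cat > h.py <<'E'
import numpy as np, cv2
from bench import manip, viewer
from scipy.spatial.transform import Rotation as R
def pose():
    s=manip.observe(); q=s['orientation']; T=np.eye(4)
    T[:3,:3]=R.from_quat([q[1],q[2],q[3],q[0]]).as_matrix(); T[:3,3]=s['tool_pos']; return T
def cam(n,T=None):
    c=viewer.calibration(n); f=192/np.tan(np.radians(c['fovy']/2))
    M=np.array(c['world_from_camera']) if n!='wrist' else T@np.array(c['hand_eye'])
    return f,c['cx'],c['cy'],M,n=='wrist'
def ray(C,u,v):
    f,cx,cy,M,w=C; a,b=u-cx,v-cy
    if w:
        r=np.hypot(a,b)+1e-9; t=r/f; d=np.array([a/r*np.sin(t),b/r*np.sin(t),np.cos(t)])
    else: d=np.array([a,b,f]); d=d/np.linalg.norm(d)
    return M[:3,3],M[:3,:3]@d
def onz(C,u,v,z):
    o,d=ray(C,u,v); return o+d*(z-o[2])/d[2]
def tri(rays):
    A=np.zeros((3,3));b=np.zeros(3)
    for o,d in rays:
        P=np.eye(3)-np.outer(d,d);A+=P;b+=P@o
    x=np.linalg.solve(A,b); return x,[float(np.linalg.norm((np.eye(3)-np.outer(d,d))@(x-o))) for o,d in rays]
def proj(C,p):
    f,cx,cy,M,w=C; q=M[:3,:3].T@(np.asarray(p)-M[:3,3])
    if w:
        r=np.hypot(q[0],q[1])+1e-9;t=np.arctan2(r,q[2]);return np.array([cx+f*t*q[0]/r,cy+f*t*q[1]/r])
    return np.array([cx+f*q[0]/q[2],cy+f*q[1]/q[2]])
def go(p,yaw=None,T=None):
    """shift fractions along tool axes from measured pose to TCP p; turn about tool z so tool y points along world yaw (mod pi)"""
    T=pose() if T is None else T
    s=T[:3,:3].T@(np.asarray(p)-T[:3,3])/200
    out=dict(zip(['tx','ty','tz'],np.round(s,3)))
    if yaw is not None:
        y=T[:3,1]; cur=np.arctan2(y[1],y[0]); d=(yaw-cur+np.pi/2)%np.pi-np.pi/2
        out['rz']=round(-d/2/np.pi,4)
    return out
E
python3 - <<'E'
from h import *
S=cam('scene');D=cam('side');k=.64
def t(n,a,b):
    x,e=tri([ray(S,a[0]*k,a[1]*k),ray(D,b[0]*k,b[1]*k)]);print(n,x.round(),np.round(e,1))
t('chucktop',(390,258),(436,294));t('wheel',(434,357),(328,241));t('cs',(494,320),(284,300))
t('cantop',(365,373),(371,176));t('drifttail',(243,375),(512,230));t('drifttip',(300,436),(421,208))
for n,p,q,z in [('dish',(339,352),(457,297),8),('hole1',(465,356),(309,284),74),('bearing',(539,321),(243,438),10),('rest mid',(279,421),(450,222),12)]:
    print(n,onz(S,p[0]*k,p[1]*k,z).round(),onz(D,q[0]*k,q[1]*k,z).round())
for n,im in [('scene',cv2.imread('pics/scene0.png')),('side',cv2.imread('pics/side0.png'))]:
    h=cv2.cvtColor(im,cv2.COLOR_BGR2HSV)
    m=cv2.inRange(h,(2,120,60),(12,255,150))
    N,l,st,ce=cv2.connectedComponentsWithStats(m);C=cam(n)
    for i in range(1,N):
        if st[i,4]>25: print(n,st[i],ce[i].round(1),onz(C,*ce[i],12).round())
E
```

```text
chucktop [450.  -3. 169.] [1.6 1.6]
wheel [ 667. -103.  108.] [2.4 2.4]
cs [678.  44. 115.] [0.1 0.1]
cantop [ 645. -240.  146.] [0.2 0.2]
drifttail [ 394. -318.   26.] [0.6 0.6]
drifttip [ 577. -326.   18.] [0.7 0.7]
dish [ 448. -139.    8.] [ 448. -140.    8.]
hole1 [676. -33.  74.] [674. -30.  74.]
bearing [669. 231.  10.] [668. 231.  10.]
rest mid [ 521. -329.   12.] [ 514. -312.   12.]
scene [173 252  23  25  75] [185.6 265.3] [ 521. -307.   12.]
scene [161 256  28  28 212] [174.6 270.2] [ 516. -338.   12.]
side [272 137  35  15 191] [289.5 144. ] [ 507. -306.   12.]
```

```bash
cat >> h.py <<'E'
def plan(wps,T=None):
    """wps: (x,y,z,yaw deg of tool y) ; print one row per call"""
    T=pose() if T is None else T.copy()
    for x,y,z,yw in wps:
        s=T[:3,:3].T@(np.array([x,y,z])-T[:3,3])/200
        d=np.radians(yw)-np.arctan2(T[1,1],T[0,1]); d=(d+np.pi)%(2*np.pi)-np.pi
        # full rotation to exact down pose
        c,sn=np.cos(np.radians(yw)),np.sin(np.radians(yw))
        N=np.array([[-sn,c,0],[c,sn,0],[0,0,-1]]).T.copy()
        N=np.column_stack([np.cross([c,sn,0],[0,0,-1]),[c,sn,0],[0,0,-1]])
        rv=R.from_matrix(T[:3,:3].T@N).as_rotvec()/2/np.pi
        print(dict(zip(['tx','ty','tz','rx','ry','rz'],np.round(np.r_[s,rv],4).tolist())))
        T=np.eye(4);T[:3,:3]=N;T[:3,3]=[x,y,z]
E
python3 - <<'E'
from h import *
T=pose();p=T[:3,3];e=np.array([440,-100,265])
y0=np.degrees(np.arctan2(T[1,1],T[0,1]))
plan([(*(p+(e-p)*i/5),y0+(-272-y0)*i/5) for i in range(1,6)])
E
```

```text
{'tx': 0.4401, 'ty': 0.4497, 'tz': -0.0337, 'rx': 0.0002, 'ry': -0.0001, 'rz': 0.0869}
{'tx': 0.6096, 'ty': 0.1558, 'tz': -0.0344, 'rx': 0.0, 'ry': 0.0, 'rz': 0.0869}
{'tx': 0.6019, 'ty': -0.1834, 'tz': -0.0344, 'rx': 0.0, 'ry': 0.0, 'rz': 0.0869}
{'tx': 0.4192, 'ty': -0.4692, 'tz': -0.0344, 'rx': 0.0, 'ry': 0.0, 'rz': 0.0869}
{'tx': 0.1147, 'ty': -0.6187, 'tz': -0.0344, 'rx': 0.0, 'ry': 0.0, 'rz': 0.0869}
```

```bash

python3 -m inch '[{"tx":0.44,"ty":0.45,"tz":-0.034,"rz":0.087,"hand":100},{"tx":0.44,"ty":0.45,"tz":-0.034,"rz":0.087,"hand":100},{"tx":0.44,"ty":0.45,"tz":-0.034,"rz":0.087,"hand":100},{"tx":0.44,"ty":0.45,"tz":-0.034,"rz":0.087,"hand":100},{"tx":0.44,"ty":0.45,"tz":-0.034,"rz":0.087,"hand":100}]'
python3 -m inch '[{"tx":0.61,"ty":0.156,"tz":-0.034,"rz":0.087,"hand":100},{"tx":0.61,"ty":0.156,"tz":-0.034,"rz":0.087,"hand":100},{"tx":0.61,"ty":0.156,"tz":-0.034,"rz":0.087,"hand":100},{"tx":0.61,"ty":0.156,"tz":-0.034,"rz":0.087,"hand":100},{"tx":0.61,"ty":0.156,"tz":-0.034,"rz":0.087,"hand":100}]'
python3 -m inch '[{"tx":0.6,"ty":-0.183,"tz":-0.034,"rz":0.087,"hand":100},{"tx":0.6,"ty":-0.183,"tz":-0.034,"rz":0.087,"hand":100},{"tx":0.6,"ty":-0.183,"tz":-0.034,"rz":0.087,"hand":100},{"tx":0.6,"ty":-0.183,"tz":-0.034,"rz":0.087,"hand":100},{"tx":0.6,"ty":-0.183,"tz":-0.034,"rz":0.087,"hand":100}]'
python3 -m inch '[{"tx":0.42,"ty":-0.47,"tz":-0.034,"rz":0.087,"hand":100},{"tx":0.42,"ty":-0.47,"tz":-0.034,"rz":0.087,"hand":100},{"tx":0.42,"ty":-0.47,"tz":-0.034,"rz":0.087,"hand":100},{"tx":0.42,"ty":-0.47,"tz":-0.034,"rz":0.087,"hand":100},{"tx":0.42,"ty":-0.47,"tz":-0.034,"rz":0.087,"hand":100}]'
python3 -m inch '[{"tx":0.115,"ty":-0.62,"tz":-0.034,"rz":0.087,"hand":100},{"tx":0.115,"ty":-0.62,"tz":-0.034,"rz":0.087,"hand":100},{"tx":0.115,"ty":-0.62,"tz":-0.034,"rz":0.087,"hand":100},{"tx":0.115,"ty":-0.62,"tz":-0.034,"rz":0.087,"hand":100},{"tx":0.115,"ty":-0.62,"tz":-0.034,"rz":0.087,"hand":100}]'
python3 -m inch '[{"tx":0,"hand":100}]'
python3 - <<'E'
from h import *
T=pose();np.save('w1.npy',T);im=viewer.capture('wrist')[:,:,::-1];cv2.imwrite('pics/w1.png',im)
cv2.imwrite('pics/w1b.png',cv2.resize(im,(800,600),interpolation=cv2.INTER_CUBIC));print(T.round(3))
E
```

```text
[[ 9.02000e-01 -4.32000e-01 -1.00000e-03  2.37439e+02]
 [-4.32000e-01 -9.02000e-01 -1.00000e-03  4.95692e+02]
 [ 0.00000e+00  1.00000e-03 -1.00000e+00  2.30608e+02]
 [ 0.00000e+00  0.00000e+00  0.00000e+00  1.00000e+00]]invalid input
invalid input
invalid input
invalid input
invalid input
invalid input
```

View pics/w1b.png

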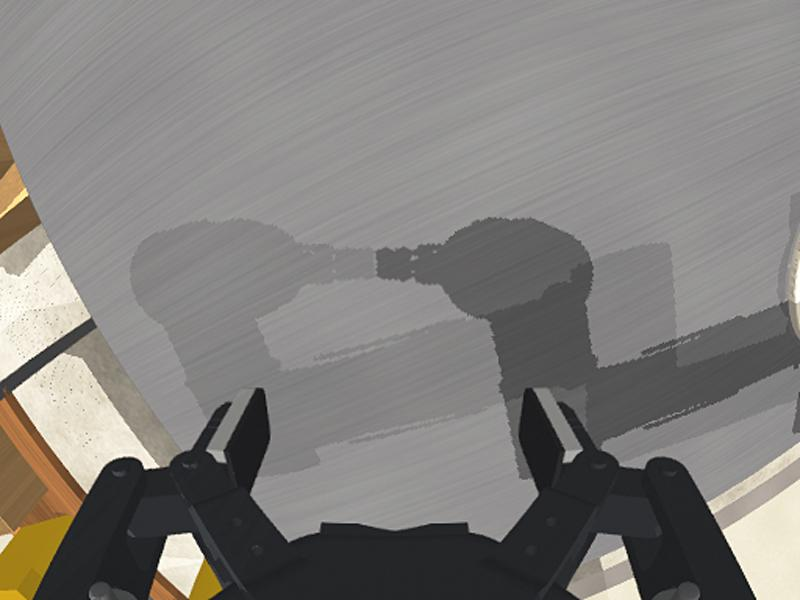

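All it shows is empty bench under the start pose: the move was refused, probably because every key must be given.

```bash
python3 -m inch '[{"rx":0,"ry":0,"rz":0,"tx":0,"ty":0,"tz":0,"hand":100}]'; python3 -m inch --help | head; python3 - <<'E'
from h import *
T=pose();p=T[:3,3];e=np.array([560,-100,290])
y0=np.degrees(np.arctan2(T[1,1],T[0,1]))
plan([(*(p+(e-p)*i/5),y0+(-272-y0)*i/5) for i in range(1,6)])
E
```

```text
clock: 0.28
tool_pos: [237.5, 495.9, 230.9]
orientation: [0.0, 0.975, -0.222, -0.0]
contact_force: [0.1, -0.3, 0.4]
finger_gap: 85.4
gripper_force: 0.0
{'tx': 0.5483, 'ty': 0.3981, 'tz': -0.0587, 'rx': 0.0001, 'ry': -0.0, 'rz': 0.0869}
{'tx': 0.6752, 'ty': 0.0555, 'tz': -0.0591, 'rx': 0.0, 'ry': 0.0, 'rz': 0.0869}
{'tx': 0.6059, 'ty': -0.3032, 'tz': -0.0591, 'rx': 0.0, 'ry': 0.0, 'rz': 0.0869}
{'tx': 0.3604, 'ty': -0.5737, 'tz': -0.0591, 'rx': 0.0, 'ry': 0.0, 'rz': 0.0869}
{'tx': 0.0102, 'ty': -0.6774, 'tz': -0.0591, 'rx': 0.0, 'ry': 0.0, 'rz': 0.0869}invalid input: not JSON, or not a number
```

```bash

python3 -m inch '[{"rx":0,"ry":0,"rz":0.087,"tx":0.55,"ty":0.4,"tz":-0.06,"hand":100},{"rx":0,"ry":0,"rz":0.087,"tx":0.55,"ty":0.4,"tz":-0.06,"hand":100},{"rx":0,"ry":0,"rz":0.087,"tx":0.55,"ty":0.4,"tz":-0.06,"hand":100},{"rx":0,"ry":0,"rz":0.087,"tx":0.55,"ty":0.4,"tz":-0.06,"hand":100},{"rx":0,"ry":0,"rz":0.087,"tx":0.55,"ty":0.4,"tz":-0.06,"hand":100}]' | head -2
python3 -m inch '[{"rx":0,"ry":0,"rz":0.087,"tx":0.675,"ty":0.055,"tz":-0.06,"hand":100},{"rx":0,"ry":0,"rz":0.087,"tx":0.675,"ty":0.055,"tz":-0.06,"hand":100},{"rx":0,"ry":0,"rz":0.087,"tx":0.675,"ty":0.055,"tz":-0.06,"hand":100},{"rx":0,"ry":0,"rz":0.087,"tx":0.675,"ty":0.055,"tz":-0.06,"hand":100},{"rx":0,"ry":0,"rz":0.087,"tx":0.675,"ty":0.055,"tz":-0.06,"hand":100}]' | head -2
python3 -m inch '[{"rx":0,"ry":0,"rz":0.087,"tx":0.606,"ty":-0.303,"tz":-0.06,"hand":100},{"rx":0,"ry":0,"rz":0.087,"tx":0.606,"ty":-0.303,"tz":-0.06,"hand":100},{"rx":0,"ry":0,"rz":0.087,"tx":0.606,"ty":-0.303,"tz":-0.06,"hand":100},{"rx":0,"ry":0,"rz":0.087,"tx":0.606,"ty":-0.303,"tz":-0.06,"hand":100},{"rx":0,"ry":0,"rz":0.087,"tx":0.606,"ty":-0.303,"tz":-0.06,"hand":100}]' | head -2
python3 -m inch '[{"rx":0,"ry":0,"rz":0.087,"tx":0.36,"ty":-0.574,"tz":-0.06,"hand":100},{"rx":0,"ry":0,"rz":0.087,"tx":0.36,"ty":-0.574,"tz":-0.06,"hand":100},{"rx":0,"ry":0,"rz":0.087,"tx":0.36,"ty":-0.574,"tz":-0.06,"hand":100},{"rx":0,"ry":0,"rz":0.087,"tx":0.36,"ty":-0.574,"tz":-0.06,"hand":100},{"rx":0,"ry":0,"rz":0.087,"tx":0.36,"ty":-0.574,"tz":-0.06,"hand":100}]' | head -2
python3 -m inch '[{"rx":0,"ry":0,"rz":0.087,"tx":0.01,"ty":-0.677,"tz":-0.06,"hand":100},{"rx":0,"ry":0,"rz":0.087,"tx":0.01,"ty":-0.677,"tz":-0.06,"hand":100},{"rx":0,"ry":0,"rz":0.087,"tx":0.01,"ty":-0.677,"tz":-0.06,"hand":100},{"rx":0,"ry":0,"rz":0.087,"tx":0.01,"ty":-0.677,"tz":-0.06,"hand":100},{"rx":0,"ry":0,"rz":0.087,"tx":0.01,"ty":-0.677,"tz":-0.06,"hand":100}]' | head -2
python3 -m inch '[{"rx":0,"ry":0,"rz":0,"tx":0,"ty":0,"tz":0,"hand":100}]' | head -3
python3 - <<'E'
from h import *
T=pose();np.save('w1.npy',T);im=viewer.capture('wrist')[:,:,::-1];cv2.imwrite('pics/w1.png',im)
cv2.imwrite('pics/w1b.png',cv2.resize(im,(800,600),interpolation=cv2.INTER_CUBIC));print(T.round(3))
E
```

```text
clock: 0.7
tool_pos: [303.6, 373.9, 244.4]
clock: 1.12
tool_pos: [367.9, 254.8, 256.0]
clock: 1.53
tool_pos: [432.1, 135.4, 267.6]
clock: 1.95
tool_pos: [496.4, 16.0, 279.0]
clock: 2.37
tool_pos: [560.4, -103.5, 290.2]
clock: 2.45
tool_pos: [559.7, -101.6, 290.6]
orientation: [-0.001, 0.021, 1.0, 0.0]
[[-9.99000e-01  4.20000e-02 -1.00000e-03  5.59726e+02]
 [ 4.20000e-02  9.99000e-01  0.00000e+00 -1.01621e+02]
 [ 1.00000e-03 -0.00000e+00 -1.00000e+00  2.90575e+02]
 [ 0.00000e+00  0.00000e+00  0.00000e+00  1.00000e+00]]
```

View pics/w1b.png

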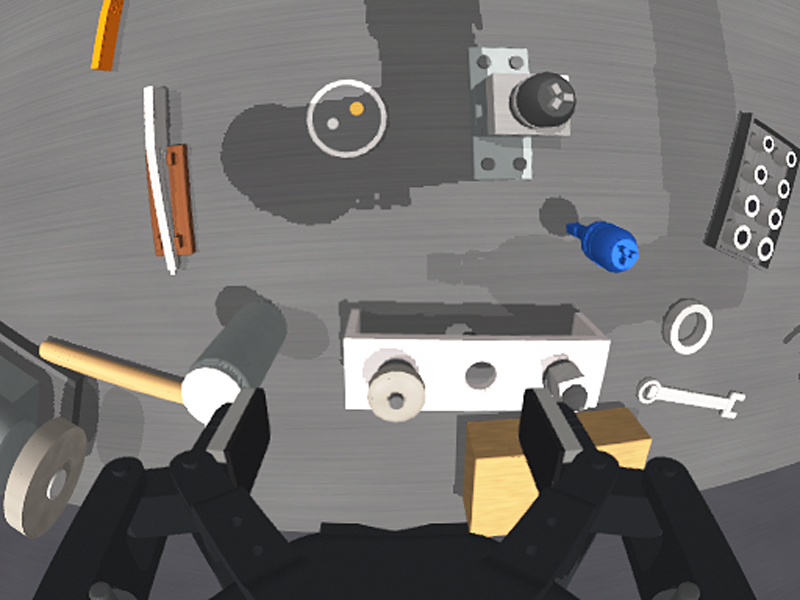

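The overview shows the drift at (145..175, 88..272) tail up with its rest, the block at (530,105), the rack with the wheel (396,390), empty hole (481,375) and countersink (565,380); the can at (235,360). The orange look-alike is at (105,35), the blue chuck at (608,245). Silver drift on the rest and the grey-black chuck in the block fit the description.

```bash
python3 - <<'E'
from h import *
W=cam('wrist',np.load('w1.npy'));k=.64;S=cam('scene');D=cam('side')
def z(n,pts,h):
    P=np.array([onz(W,a*k,b*k,h)[:2] for a,b in pts]);print(n,h,P.round(1).tolist(),'mean',P.mean(0).round(1));return P
z('drift top tail,shoulder',[(150,88),(153,148)],38);z('tip',[(173,271)],18)
z('foot',[(470,47),(527,48),(531,179),(473,178)],12)
z('blocktop',[(488,75),(485,133),(569,134)],109)
z('rack',[(345,338),(609,341),(602,409),(346,409)],74);z('hole1',[(481,375)],74)
z('chucktop',[(552,97)],167);z('cstip',[(573,391)],132);z('wheel',[(396,392)],112);z('can',[(213,395)],150);z('dish',[(346,118)],10);z('bolts',[(483,62),(516,62),(523,164),(488,163)],14)
x,e=tri([ray(W,552*k,97*k),ray(S,390*k,258*k),ray(D,436*k,294*k)]);print(x.round(1),e)
x,e=tri([ray(W,573*k,391*k),ray(S,495*k,316*k),ray(D,283*k,296*k)]);print(x.round(1),e)
im=cv2.imread('pics/w1.png');hs=cv2.cvtColor(im,cv2.COLOR_BGR2HSV)
m=cv2.inRange(hs,(2,110,50),(14,255,170));m[:,:85]=0;m[:,130:]=0;m[:80]=0;m[170:]=0
c=max(cv2.findContours(m,0,2)[0],key=cv2.contourArea);r=cv2.minAreaRect(c);print(r);z('rest',cv2.boxPoints(r)/k,12)
def crop(x0,y0,x1,y1): return cv2.resize(im[y0:y1,x0:x1],(400,300),interpolation=cv2.INTER_CUBIC)
cv2.imwrite('pics/c1.png',np.vstack([np.hstack([crop(80,45,200,135),crop(290,20,410,110)]),np.hstack([crop(200,200,320,290),crop(300,200,420,290)])]))
E
```

```text
drift top tail,shoulder 38 [[398.8, -315.0], [455.4, -316.0]] mean [ 427.1 -315.5]
tip 18 [[577.9, -322.0]] mean [ 577.9 -322. ]
foot 12 [[385.4, -25.7], [384.2, 27.2], [507.3, 28.0], [506.3, -26.8]] mean [445.8   0.7]
blocktop 109 [[426.5, -30.5], [467.7, -33.9], [466.8, 28.2]] mean [453.7 -12.1]
rack 74 [[630.6, -144.8], [646.1, 91.7], [719.5, 96.3], [701.1, -150.0]] mean [674.3 -26.7]
hole1 74 [[671.5, -28.5]] mean [671.5 -28.5]
chucktop 167 [[446.9, -4.6]] mean [446.9  -4.6]
cstip 132 [[659.9, 35.8]] mean [659.9  35.8]
wheel 112 [[662.5, -103.3]] mean [ 662.5 -103.3]
can 150 [[641.3, -238.3]] mean [ 641.3 -238.3]
dish 10 [[447.6, -138.6]] mean [ 447.6 -138.6]
bolts 14 [[399.7, -14.9], [398.7, 15.5], [493.3, 19.7], [492.5, -13.1]] mean [446.1   1.8]
[449.2  -3.7 168.6] [2.5429158101044314, 2.8439738677870356, 0.7443916273523464]
[674.8  43.9 120.9] [7.029564575588616, 3.4281025980661095, 4.632657218912205]
((112.25638580322266, 125.47933959960938), (65.4327392578125, 8.697571754455566), 85.38934326171875)
rest 12 [[453.6, -317.1], [454.7, -302.0], [555.3, -305.6], [555.2, -321.3]] mean [ 504.7 -311.5]
```

View pics/c1.png

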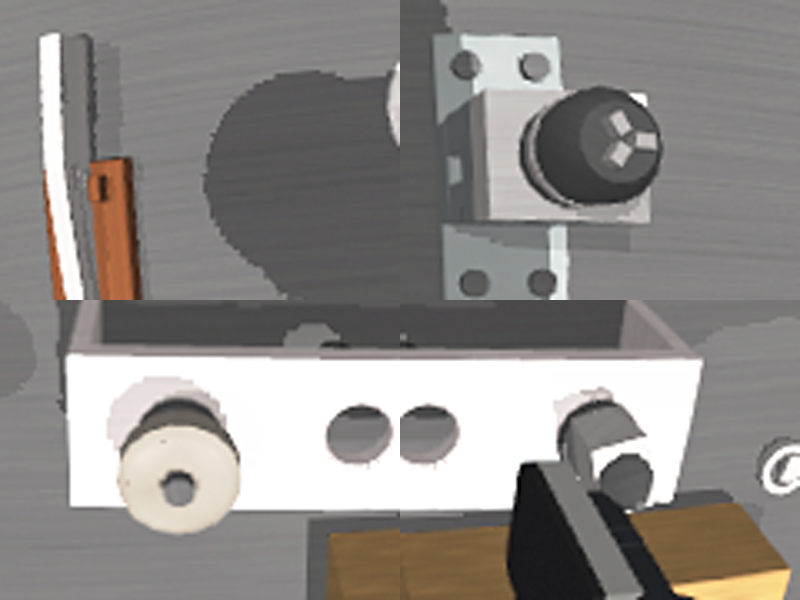

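```bash
python3 - <<'E'
from h import *
D=cam('side');k=.64
for p in [(537,212),(627,252)]: print(onz(D,p[0]*k,p[1]*k,15).round())
plan([(486,-210,205,88),(413,-316,120,88),(413,-316,8,88)])
E
```

```text
[ 362. -394.   15.]
[ 182. -345.   15.]
{'tx': 0.3462, 'ty': -0.5588, 'tz': 0.4295, 'rx': 0.0, 'ry': -0.0001, 'rz': -0.0005}
{'tx': 0.3463, 'ty': -0.5424, 'tz': 0.425, 'rx': 0.0, 'ry': 0.0, 'rz': 0.0}
{'tx': 0.0, 'ty': 0.0, 'tz': 0.56, 'rx': 0.0, 'ry': 0.0, 'rz': 0.0}
```

Stop at height 120 and look close.

```bash

python3 -m inch '[{"rx":0,"ry":0,"rz":0,"tx":0.346,"ty":-0.56,"tz":0.43,"hand":60},{"rx":0,"ry":0,"rz":0,"tx":0.346,"ty":-0.56,"tz":0.43,"hand":60},{"rx":0,"ry":0,"rz":0,"tx":0.346,"ty":-0.56,"tz":0.43,"hand":60},{"rx":0,"ry":0,"rz":0,"tx":0.346,"ty":-0.56,"tz":0.43,"hand":60}]' | head -2
python3 -m inch '[{"rx":0,"ry":0,"rz":0,"tx":0.346,"ty":-0.542,"tz":0.425,"hand":60},{"rx":0,"ry":0,"rz":0,"tx":0.346,"ty":-0.542,"tz":0.425,"hand":60},{"rx":0,"ry":0,"rz":0,"tx":0.346,"ty":-0.542,"tz":0.425,"hand":60},{"rx":0,"ry":0,"rz":0,"tx":0.346,"ty":-0.542,"tz":0.425,"hand":60},{"rx":0,"ry":0,"rz":0,"tx":0.346,"ty":-0.542,"tz":0.425,"hand":60}]' | head -2
python3 - <<'E'
from h import *
T=pose();np.save('w2.npy',T);im=viewer.capture('wrist')[:,:,::-1];cv2.imwrite('pics/w2.png',im)
cv2.imwrite('pics/w2b.png',cv2.resize(im,(800,600),interpolation=cv2.INTER_CUBIC));print(T.round(3))
E
```

```text
clock: 2.83
tool_pos: [484.0, -210.3, 203.9]
clock: 3.25
tool_pos: [408.3, -316.2, 116.8]
[[-9.99000e-01  3.90000e-02 -6.00000e-03  4.08262e+02]
 [ 3.90000e-02  9.99000e-01  3.00000e-03 -3.16178e+02]
 [ 6.00000e-03  3.00000e-03 -1.00000e+00  1.16812e+02]
 [ 0.00000e+00  0.00000e+00  0.00000e+00  1.00000e+00]]
```

View pics/w2b.png

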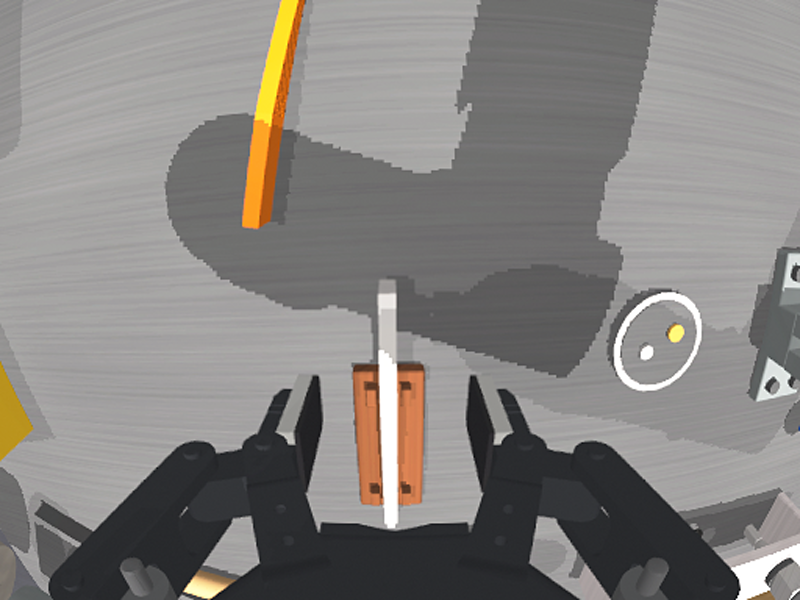

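Drift centred between the fingers: tail end (388,288), shoulder (388,350), tip (391,525); rest plate corners (354,370), (425,368).

```bash
python3 - <<'E'
from h import *
W=cam('wrist',np.load('w2.npy'));k=.64
for n,p,z in [('tail end',(388,283),38),('tail end2',(388,292),38),('shoulder',(388,350),38),('tip',(391,525),18),('restL',(354,370),12),('restR',(425,368),12),('restR2',(422,503),12),('restL2',(361,503),12)]: print(n,onz(W,p[0]*k,p[1]*k,z).round(1))
plan([(415,-317,60,88),(415,-317,8,88)])
E
```

```text
tail end [ 390.6 -317.2   38. ]
tail end2 [ 395.3 -317.4   38. ]
shoulder [ 427.  -318.8   38. ]
tip [ 577.3 -323.6   18. ]
restL [ 451.4 -340.4   12. ]
restR [ 451.7 -298.1   12. ]
restR2 [ 561.4 -300.8   12. ]
restL2 [ 559.7 -344.2   12. ]
{'tx': -0.0246, 'ty': -0.0059, 'tz': 0.2933, 'rx': 0.0002, 'ry': -0.0006, 'rz': -0.0006}
{'tx': 0.0, 'ty': 0.0, 'tz': 0.26, 'rx': 0.0, 'ry': 0.0, 'rz': 0.0}
```

```bash

python3 -m inch '[{"rx":0,"ry":0,"rz":0,"tx":0,"ty":-0.008,"tz":0.3,"hand":60},{"rx":0,"ry":0,"rz":0,"tx":0,"ty":-0.008,"tz":0.3,"hand":60},{"rx":0,"ry":0,"rz":0,"tx":0,"ty":-0.008,"tz":0.3,"hand":60}]' | head -3
python3 - <<'E'
from h import *
plan([(412,-318.3,8,88)])
E
```

```text
clock: 3.55
tool_pos: [410.9, -314.9, 57.2]
orientation: [-0.003, 0.018, 1.0, 0.002]
{'tx': -0.0074, 'ty': -0.0176, 'tz': 0.2457, 'rx': 0.0005, 'ry': -0.0009, 'rz': -0.0003}
```

```bash

python3 -m inch '[{"rx":0,"ry":0,"rz":0,"tx":-0.005,"ty":-0.018,"tz":0.242,"hand":60},{"rx":0,"ry":0,"rz":0,"tx":-0.005,"ty":-0.018,"tz":0.242,"hand":60},{"rx":0,"ry":0,"rz":0,"tx":-0.005,"ty":-0.018,"tz":0.242,"hand":60}]' | sed -n '1,2p;4p'
python3 -m inch '[{"rx":0,"ry":0,"rz":0,"tx":0,"ty":0,"tz":0,"hand":0},{"rx":0,"ry":0,"rz":0,"tx":0,"ty":0,"tz":0,"hand":0},{"rx":0,"ry":0,"rz":0,"tx":0,"ty":0,"tz":0,"hand":0},{"rx":0,"ry":0,"rz":0,"tx":0,"ty":0,"tz":0,"hand":0},{"rx":0,"ry":0,"rz":0,"tx":0,"ty":0,"tz":0,"hand":0}]'
```

```text
clock: 3.8
tool_pos: [413.2, -319.9, 11.5]
contact_force: [-0.3, -0.3, 0.8]
clock: 4.22
tool_pos: [414.8, -321.3, 13.7]
orientation: [0.002, 0.019, 1.0, -0.001]
contact_force: [-0.8, 1.6, 8.0]
finger_gap: 8.0
gripper_force: 62.3
```

```bash

python3 -m inch '[{"rx":0,"ry":0,"rz":0,"tx":0,"ty":0,"tz":-0.15,"hand":0},{"rx":0,"ry":0,"rz":0,"tx":0,"ty":0,"tz":-0.3,"hand":0},{"rx":0,"ry":0,"rz":0,"tx":0,"ty":0,"tz":-0.3,"hand":0}]'
python3 - <<'E'
from h import *
plan([(426,-290,68,118.5),(437,-260,62,149),(447,-222,55,180)])
E
```

```text
clock: 4.47
tool_pos: [416.6, -322.8, 77.9]
orientation: [0.004, 0.019, 1.0, -0.003]
contact_force: [1.3, -1.7, -1.5]
finger_gap: 7.8
gripper_force: 61.1
{'tx': -0.0405, 'ty': 0.1659, 'tz': 0.0488, 'rx': -0.0012, 'ry': 0.0011, 'rz': -0.0851}
{'tx': -0.1199, 'ty': 0.1056, 'tz': 0.03, 'rx': 0.0, 'ry': 0.0, 'rz': -0.0847}
{'tx': -0.1886, 'ty': 0.055, 'tz': 0.035, 'rx': 0.0, 'ry': 0.0, 'rz': -0.0861}
```

```bash

python3 -m inch '[{"rx":0,"ry":0,"rz":-0.085,"tx":-0.04,"ty":0.166,"tz":0.05,"hand":0},{"rx":0,"ry":0,"rz":-0.085,"tx":-0.04,"ty":0.166,"tz":0.05,"hand":0},{"rx":0,"ry":0,"rz":-0.085,"tx":-0.04,"ty":0.166,"tz":0.05,"hand":0},{"rx":0,"ry":0,"rz":-0.085,"tx":-0.04,"ty":0.166,"tz":0.05,"hand":0},{"rx":0,"ry":0,"rz":-0.085,"tx":-0.04,"ty":0.166,"tz":0.05,"hand":0}]' | head -3
python3 -m inch '[{"rx":0,"ry":0,"rz":-0.085,"tx":-0.12,"ty":0.106,"tz":0.03,"hand":0},{"rx":0,"ry":0,"rz":-0.085,"tx":-0.12,"ty":0.106,"tz":0.03,"hand":0},{"rx":0,"ry":0,"rz":-0.085,"tx":-0.12,"ty":0.106,"tz":0.03,"hand":0},{"rx":0,"ry":0,"rz":-0.085,"tx":-0.12,"ty":0.106,"tz":0.03,"hand":0},{"rx":0,"ry":0,"rz":-0.085,"tx":-0.12,"ty":0.106,"tz":0.03,"hand":0}]' | head -3
python3 -m inch '[{"rx":0,"ry":0,"rz":-0.086,"tx":-0.189,"ty":0.055,"tz":0.035,"hand":0},{"rx":0,"ry":0,"rz":-0.086,"tx":-0.189,"ty":0.055,"tz":0.035,"hand":0},{"rx":0,"ry":0,"rz":-0.086,"tx":-0.189,"ty":0.055,"tz":0.035,"hand":0},{"rx":0,"ry":0,"rz":-0.086,"tx":-0.189,"ty":0.055,"tz":0.035,"hand":0},{"rx":0,"ry":0,"rz":-0.086,"tx":-0.189,"ty":0.055,"tz":0.035,"hand":0}]' | head -3
python3 -m inch '[{"rx":0,"ry":0,"rz":0,"tx":0,"ty":0,"tz":0,"hand":0},{"rx":0,"ry":0,"rz":0,"tx":0,"ty":0,"tz":0,"hand":0}]' 
python3 - <<'E'
from h import *
T=pose();np.save('w3.npy',T);im=viewer.capture('wrist')[:,:,::-1];cv2.imwrite('pics/w3.png',im)
sc=viewer.capture('side')[:,:,::-1];cv2.imwrite('pics/sd3.png',sc)
cv2.imwrite('pics/w3b.png',cv2.resize(im[40:340,56:456],(800,600),interpolation=cv2.INTER_CUBIC));print(T.round(4))
E
```

```text
clock: 4.88
tool_pos: [422.5, -287.5, 61.8]
orientation: [-0.0, -0.249, 0.969, 0.0]
clock: 5.3
tool_pos: [433.6, -257.5, 55.9]
orientation: [-0.0, -0.495, 0.869, 0.0]
clock: 5.72
tool_pos: [443.8, -219.5, 48.9]
orientation: [-0.0, 0.709, -0.705, -0.0]
clock: 5.88
tool_pos: [443.8, -219.7, 49.0]
orientation: [0.0, -0.706, 0.708, -0.0]
contact_force: [-0.6, -0.2, -2.1]
finger_gap: 7.7
gripper_force: 61.0
[[-2.500000e-03 -1.000000e+00  1.000000e-04  4.437991e+02]
 [-1.000000e+00  2.500000e-03  1.000000e-04 -2.197098e+02]
 [-1.000000e-04 -1.000000e-04 -1.000000e+00  4.895350e+01]
 [ 0.000000e+00  0.000000e+00  0.000000e+00  1.000000e+00]]
```

View pics/w3b.png

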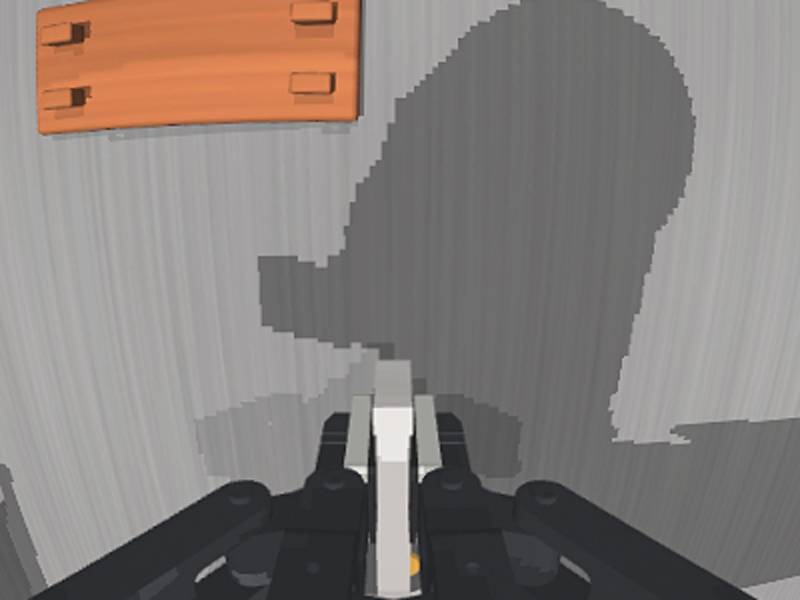

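Wrist view: drift held centrally (crop column 393), the empty rest upper left; the block is hidden by the hand. I'll raise it over the block for a close, settled look.

```bash

python3 -m inch '[{"rx":0,"ry":0,"rz":0,"tx":0,"ty":0,"tz":-0.93,"hand":0},{"rx":0,"ry":0,"rz":0,"tx":0,"ty":0,"tz":-0.93,"hand":0},{"rx":0,"ry":0,"rz":0,"tx":0,"ty":0,"tz":-0.93,"hand":0},{"rx":0,"ry":0,"rz":0,"tx":0,"ty":0,"tz":-0.93,"hand":0},{"rx":0,"ry":0,"rz":0,"tx":0,"ty":0,"tz":-0.93,"hand":0}]' | head -2
python3 -m inch '[{"rx":0,"ry":0,"rz":0,"tx":-0.7,"ty":0,"tz":0,"hand":0},{"rx":0,"ry":0,"rz":0,"tx":-0.7,"ty":0,"tz":0,"hand":0},{"rx":0,"ry":0,"rz":0,"tx":-0.7,"ty":0,"tz":0,"hand":0},{"rx":0,"ry":0,"rz":0,"tx":-0.7,"ty":0,"tz":0,"hand":0}]' | head -2
python3 -m inch '[{"rx":0,"ry":0,"rz":0,"tx":-0.7,"ty":0,"tz":0,"hand":0},{"rx":0,"ry":0,"rz":0,"tx":-0.7,"ty":0,"tz":0,"hand":0},{"rx":0,"ry":0,"rz":0,"tx":-0.7,"ty":0,"tz":0,"hand":0},{"rx":0,"ry":0,"rz":0,"tx":-0.7,"ty":0,"tz":0,"hand":0}]' | head -2
python3 -m inch '[{"rx":0,"ry":0,"rz":0,"tx":0,"ty":0,"tz":0,"hand":0},{"rx":0,"ry":0,"rz":0,"tx":0,"ty":0,"tz":0,"hand":0},{"rx":0,"ry":0,"rz":0,"tx":0,"ty":0,"tz":0,"hand":0}]' 
python3 - <<'E'
from h import *
T=pose();np.save('w4.npy',T);im=viewer.capture('wrist')[:,:,::-1];cv2.imwrite('pics/w4.png',im)
cv2.imwrite('pics/w4b.png',cv2.resize(im,(800,600),interpolation=cv2.INTER_CUBIC));print(T.round(4))
E
```

```text
clock: 6.4
tool_pos: [445.4, -220.9, 241.0]
clock: 6.73
tool_pos: [443.5, -76.3, 235.0]
clock: 7.07
tool_pos: [443.6, 64.1, 234.8]
clock: 7.32
tool_pos: [443.9, 59.9, 234.8]
orientation: [-0.0, -0.707, 0.708, 0.0]
contact_force: [-0.0, -0.3, -2.0]
finger_gap: 8.0
gripper_force: 61.1
[[-1.300000e-03 -1.000000e+00 -3.000000e-04  4.438918e+02]
 [-1.000000e+00  1.300000e-03 -3.000000e-04  5.985610e+01]
 [ 3.000000e-04  3.000000e-04 -1.000000e+00  2.348154e+02]
 [ 0.000000e+00  0.000000e+00  0.000000e+00  1.000000e+00]]
```

View pics/w4b.png

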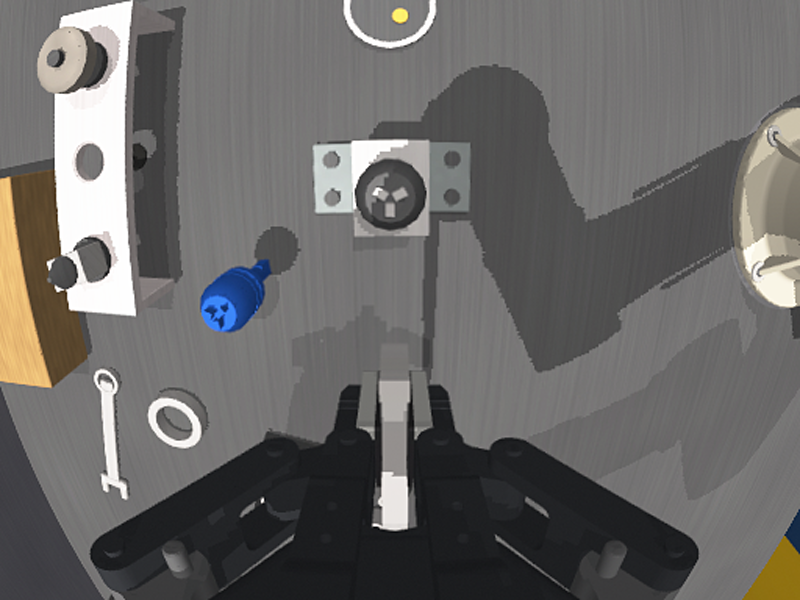

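Block top corners (351,141), (430,140), (429,236), (354,236); foot (314,144)–(470,141)–(470,211)–(314,213); chuck top (391,196); countersink flats visible at (92,255) with tip (62,273); hole (90,161).

```bash
python3 - <<'E'
from h import *
W=cam('wrist',np.load('w4.npy'));k=.64
def z(n,pts,h):
    P=np.array([onz(W,a*k,b*k,h)[:2] for a,b in pts]);print(n,h,P.round(1).tolist(),'mean',P.mean(0).round(1));return P
z('top',[(351,141),(430,140),(429,236),(354,236)],109)
z('foot',[(314,144),(470,141),(470,211),(314,213)],12);z('bolts',[(331,158),(332,198),(453,158),(452,197)],14)
z('chuck',[(391,196)],165)
z('rack',[(54,30),(133,3),(134,315),(70,309)],74)
z('hole',[(90,161)],74);z('cstip',[(62,273)],132);z('drift tail top',[(395,346),(396,385)],235-19+6)
# csink flats region: print edges
im=cv2.imread('pics/w4.png');cv2.imwrite('pics/c4.png',np.hstack([cv2.resize(im[135:195,20:100],(400,300),interpolation=cv2.INTER_CUBIC),cv2.resize(im[80:160,200:307],(400,300),interpolation=cv2.INTER_CUBIC)]))
E
```

```text
top 109 [[467.8, -26.4], [423.2, -26.8], [423.1, 29.1], [467.0, 29.1]] mean [445.3   1.3]
foot 12 [[505.5, -26.2], [384.5, -28.3], [383.2, 27.3], [507.0, 28.7]] mean [4.451e+02 4.000e-01]
bolts 14 [[492.1, -14.7], [492.0, 16.8], [397.9, -14.6], [398.1, 16.2]] mean [445.    0.9]
chuck 165 [[444.9, -0.3]] mean [ 4.449e+02 -3.000e-01]
rack 74 [[705.9, -140.1], [629.2, -143.1], [646.1, 92.7], [713.1, 88.2]] mean [673.6 -25.6]
hole 74 [[669.6, -28.9]] mean [669.6 -28.9]
cstip 132 [[662.3, 41.7]] mean [662.3  41.7]
drift tail top 222 [[443.3, 47.7], [442.9, 64.0]] mean [443.1  55.8]
```

View pics/c4.png

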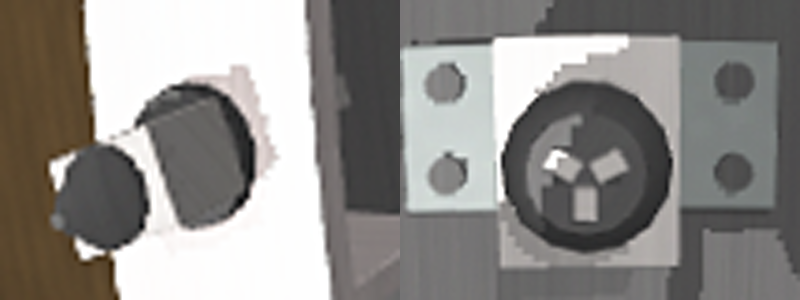

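```bash

python3 -m inch '[{"rx":0,"ry":0,"rz":0,"tx":0.7,"ty":0,"tz":0,"hand":0},{"rx":0,"ry":0,"rz":0,"tx":0.7,"ty":0,"tz":0,"hand":0},{"rx":0,"ry":0,"rz":0,"tx":0.7,"ty":0,"tz":0,"hand":0},{"rx":0,"ry":0,"rz":0,"tx":0.7,"ty":0,"tz":0,"hand":0}]' | head -2
python3 -m inch '[{"rx":0,"ry":0,"rz":0,"tx":0.68,"ty":-0.01,"tz":0,"hand":0},{"rx":0,"ry":0,"rz":0,"tx":0.68,"ty":-0.01,"tz":0,"hand":0},{"rx":0,"ry":0,"rz":0,"tx":0.68,"ty":-0.01,"tz":0,"hand":0},{"rx":0,"ry":0,"rz":0,"tx":0.68,"ty":-0.01,"tz":0,"hand":0}]' | head -2
python3 -m inch '[{"rx":0,"ry":0,"rz":0,"tx":0,"ty":0,"tz":0.97,"hand":0},{"rx":0,"ry":0,"rz":0,"tx":0,"ty":0,"tz":0.97,"hand":0},{"rx":0,"ry":0,"rz":0,"tx":0,"ty":0,"tz":0.97,"hand":0},{"rx":0,"ry":0,"rz":0,"tx":0,"ty":0,"tz":0.97,"hand":0},{"rx":0,"ry":0,"rz":0,"tx":0,"ty":0,"tz":0.97,"hand":0}]' | head -2
python3 -m inch '[{"rx":0,"ry":0,"rz":0,"tx":0,"ty":0,"tz":0,"hand":0},{"rx":0,"ry":0,"rz":0,"tx":0,"ty":0,"tz":0,"hand":0},{"rx":0,"ry":0,"rz":0,"tx":0,"ty":0,"tz":0,"hand":0}]' 
python3 - <<'E'
from h import *
plan([(445.9,-195,35,180)])
C=cam('scene');D=cam('side')
for n,c in [('scene',C),('side',D)]:
    im=viewer.capture(n)[:,:,::-1];cv2.imwrite(f'pics/{n}5.png',im)
    a=proj(c,(446,-45,45));x,y=[int(v) for v in a];print(n,a)
    cv2.imwrite(f'pics/{n}5c.png',cv2.resize(im[y-30:y+30,x-40:x+40],(400,300),interpolation=cv2.INTER_CUBIC))
cv2.imwrite('pics/c5.png',np.hstack([cv2.imread('pics/scene5c.png'),cv2.imread('pics/side5c.png')]))
E
```

```text
clock: 7.7
tool_pos: [443.1, -84.5, 235.1]
clock: 8.03
tool_pos: [444.6, -221.4, 234.7]
clock: 8.45
tool_pos: [443.1, -216.1, 37.3]
clock: 8.7
tool_pos: [447.4, -216.8, 43.0]
orientation: [0.001, -0.707, 0.707, -0.002]
contact_force: [0.3, 0.1, -0.4]
finger_gap: 7.7
gripper_force: 61.0
{'tx': -0.109, 'ty': 0.0078, 'tz': 0.04, 'rx': -0.0005, 'ry': -0.0002, 'rz': -0.0001}
scene [238.82795262 202.71344556]
side [283.22105591 208.10254447]
```

View pics/c5.png

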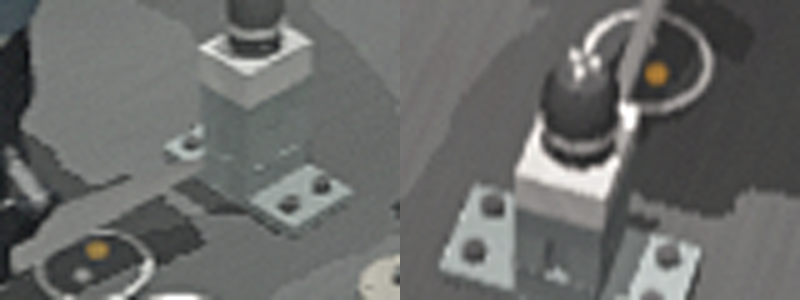

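Scene crop: the drift's tip stands just in front of the block's slot end at slot height; side crop shows the block and chuck aligned with the drift behind. Settle and correct before insertion.

```bash

python3 -m inch '[{"rx":0,"ry":0,"rz":0,"tx":0,"ty":0,"tz":0.03,"hand":0},{"rx":0,"ry":0,"rz":0,"tx":0,"ty":0,"tz":0.03,"hand":0},{"rx":0,"ry":0,"rz":0,"tx":0,"ty":0,"tz":0.03,"hand":0},{"rx":0,"ry":0,"rz":0,"tx":0,"ty":0,"tz":0.03,"hand":0},{"rx":0,"ry":0,"rz":0,"tx":0,"ty":0,"tz":0.03,"hand":0}]' 
python3 - <<'E'
from h import *
plan([(445.9,-195,35,180)])
W=cam('wrist',np.load('w4.npy'))
P=np.array([onz(W,20+a/5,135+b/5,113)[:2] for a,b in [(145,125),(182,228)]]);d=P[1]-P[0];print('flat edge',P.round(1),np.hypot(*d),np.degrees(np.arctan2(d[1],d[0])))
P=np.array([onz(W,20+a/5,135+b/5,113)[:2] for a,b in [(145,125),(182,228),(80,258),(52,160)]]);print(P.round(1).tolist())
print(onz(W,20+100/5,135+195/5,128).round(1), onz(W,20+57/5,135+220/5,132).round(1))
E
```

```text
clock: 9.22
tool_pos: [446.0, -215.8, 35.1]
orientation: [0.0, -0.707, 0.707, -0.0]
contact_force: [0.4, -0.1, -1.3]
finger_gap: 7.5
gripper_force: 61.0
{'tx': -0.1038, 'ty': 0.0007, 'tz': 0.0006, 'rx': -0.0001, 'ry': -0.0, 'rz': -0.0001}
flat edge [[661.3  30.8]
 [655.4  54. ]] 23.959869032832717 104.24276155272126
[[661.3, 30.8], [655.4, 54.0], [688.9, 60.5], [692.2, 37.4]]
[665.2  42.  128. ] [676.1  46.  132. ]
```

```bash

python3 -m inch '[{"rx":0,"ry":0,"rz":0,"tx":-0.06,"ty":0,"tz":0,"hand":0},{"rx":0,"ry":0,"rz":0,"tx":-0.12,"ty":0,"tz":0,"hand":0},{"rx":0,"ry":0,"rz":0,"tx":-0.18,"ty":0,"tz":0,"hand":0},{"rx":0,"ry":0,"rz":0,"tx":-0.22,"ty":0,"tz":0,"hand":0},{"rx":0,"ry":0,"rz":0,"tx":-0.22,"ty":0,"tz":0,"hand":0}]' 
python3 -m inch '[{"rx":0,"ry":0,"rz":0,"tx":0,"ty":0,"tz":0,"hand":0},{"rx":0,"ry":0,"rz":0,"tx":0,"ty":0,"tz":0,"hand":0}]'
```

```text
clock: 9.63
tool_pos: [446.0, -170.7, 35.0]
orientation: [-0.0, 0.707, -0.707, -0.0]
contact_force: [0.1, 0.8, -3.0]
finger_gap: 7.4
gripper_force: 61.0
clock: 9.8
tool_pos: [446.0, -172.0, 35.0]
orientation: [-0.0, -0.707, 0.707, -0.0]
contact_force: [0.0, 0.8, -1.5]
finger_gap: 7.7
gripper_force: 61.0
```

```bash

python3 -m inch '[{"rx":0,"ry":0,"rz":0,"tx":-0.06,"ty":0,"tz":0,"hand":0},{"rx":0,"ry":0,"rz":0,"tx":-0.12,"ty":0,"tz":0,"hand":0},{"rx":0,"ry":0,"rz":0,"tx":-0.18,"ty":0,"tz":0,"hand":0},{"rx":0,"ry":0,"rz":0,"tx":-0.22,"ty":0,"tz":0,"hand":0},{"rx":0,"ry":0,"rz":0,"tx":-0.22,"ty":0,"tz":0,"hand":0}]' 
python3 -m inch '[{"rx":0,"ry":0,"rz":0,"tx":-0.06,"ty":0,"tz":0,"hand":0},{"rx":0,"ry":0,"rz":0,"tx":-0.12,"ty":0,"tz":0,"hand":0},{"rx":0,"ry":0,"rz":0,"tx":-0.18,"ty":0,"tz":0,"hand":0},{"rx":0,"ry":0,"rz":0,"tx":-0.2,"ty":0,"tz":0,"hand":0},{"rx":0,"ry":0,"rz":0,"tx":-0.2,"ty":0,"tz":0,"hand":0}]'
python3 - <<'E'
from h import *
im=viewer.capture('side')[:,:,::-1];cv2.imwrite('pics/side6.png',im)
a=cv2.imread('pics/side5.png');
from numpy import array
def cc(o,n):
    t=cv2.cvtColor(o,6)[178:218,258:300]  # chuck patch guess
    r=cv2.matchTemplate(cv2.cvtColor(n,6)[150:260,230:330],t,5);return cv2.minMaxLoc(r)
D=cam('side');print(proj(D,(446,1,160)),proj(D,(446,1,168)),proj(D,(446,1,120)))
x,y=[int(v) for v in proj(D,(446,1,145))]
g0=cv2.cvtColor(a,6);g1=cv2.cvtColor(im,6);t=g0[y-16:y+14,x-13:x+14]
r=cv2.matchTemplate(g1[y-26:y+24,x-23:x+24],t,5);print(cv2.minMaxLoc(r))
E
```

```text
clock: 10.22
tool_pos: [446.1, -127.3, 35.0]
orientation: [0.0, -0.707, 0.707, -0.0]
contact_force: [-0.2, 0.9, -1.6]
finger_gap: 7.7
gripper_force: 60.9
clock: 10.63
tool_pos: [445.6, -87.8, 34.7]
orientation: [-0.0, -0.707, 0.707, 0.0]
contact_force: [-1.1, -0.2, -2.0]
finger_gap: 7.7
gripper_force: 61.0
[279.53241285 192.776976  ] [279.68099788 190.53482832] [278.81762253 203.56315955]
(-0.26471346616744995, 0.5135666131973267, (5, 20), (11, 7))
```

```bash

python3 -m inch '[{"rx":0,"ry":0,"rz":0,"tx":-0.02,"ty":0,"tz":0,"hand":0},{"rx":0,"ry":0,"rz":0,"tx":-0.04,"ty":0,"tz":0,"hand":0},{"rx":0,"ry":0,"rz":0,"tx":-0.04,"ty":0,"tz":0,"hand":0},{"rx":0,"ry":0,"rz":0,"tx":-0.04,"ty":0,"tz":0,"hand":0}]' 
python3 - <<'E'
from h import *
for n in ['side','scene']:
    im=viewer.capture(n)[:,:,::-1];cv2.imwrite(f'pics/{n}7.png',im);a=cv2.imread(f'pics/{n}5.png' )
    C=cam(n);x,y=[int(round(v)) for v in proj(C,(446,1,150))]
    print(n,'px/8mm',proj(C,(446,1,158))-proj(C,(446,1,150)))
    g0=cv2.cvtColor(a,6);g1=cv2.cvtColor(im,6)
    for h in (8,12):
        t=g0[y-h:y+h,x-11:x+12];r=cv2.matchTemplate(g1[y-h-8:y+h+8,x-19:x+20],t,5);m=cv2.minMaxLoc(r);print(round(m[1],2),m[3][0]-8,m[3][1]-8)
    if n=='side': print(g0[y-20:y+30:1,x].tolist());print(g1[y-20:y+30,x].tolist())
E
```

```text
clock: 11.02
tool_pos: [445.7, -79.9, 34.7]
orientation: [-0.0, -0.707, 0.707, 0.0]
contact_force: [0.2, -2.6, -4.0]
finger_gap: 7.8
gripper_force: 60.8
side px/8mm [ 0.14618558 -2.20593988]
0.46 1 -4
0.47 1 -4
[94, 97, 98, 99, 98, 99, 96, 96, 92, 96, 105, 125, 155, 160, 140, 189, 217, 158, 110, 105, 93, 82, 78, 73, 70, 66, 64, 63, 53, 56, 105, 145, 115, 61, 41, 73, 175, 235, 233, 227, 190, 139, 137, 140, 141, 145, 134, 111, 94, 93]
[61, 62, 60, 54, 54, 53, 54, 87, 124, 127, 129, 132, 119, 118, 90, 68, 79, 69, 54, 53, 52, 52, 56, 62, 59, 59, 118, 163, 116, 51, 52, 59, 93, 120, 174, 226, 228, 227, 229, 224, 187, 136, 132, 135, 136, 136, 131, 104, 90, 89]
scene px/8mm [-0.01275746 -2.22608403]
0.4 -5 -3
0.49 -1 -1
```

```bash

python3 -m inch '[{"rx":0,"ry":0,"rz":0,"tx":-0.02,"ty":0,"tz":0,"hand":0},{"rx":0,"ry":0,"rz":0,"tx":-0.02,"ty":0,"tz":0,"hand":0},{"rx":0,"ry":0,"rz":0,"tx":-0.02,"ty":0,"tz":0,"hand":0},{"rx":0,"ry":0,"rz":0,"tx":-0.02,"ty":0,"tz":0,"hand":0}]' 
python3 - <<'E'
from h import *
im=viewer.capture('side');g=cv2.cvtColor(im,7);C=cam('side');x,y=[int(round(v)) for v in proj(C,(446,1,150))];print(g[y-20:y+30,x].tolist())
E
python3 -m inch '[{"rx":0,"ry":0,"rz":0,"tx":0.1,"ty":0,"tz":0,"hand":0},{"rx":0,"ry":0,"rz":0,"tx":0.2,"ty":0,"tz":0,"hand":0},{"rx":0,"ry":0,"rz":0,"tx":0.3,"ty":0,"tz":0,"hand":0},{"rx":0,"ry":0,"rz":0,"tx":0.4,"ty":0,"tz":0,"hand":0},{"rx":0,"ry":0,"rz":0,"tx":0.4,"ty":0,"tz":0,"hand":0}]' 
python3 -m inch '[{"rx":0,"ry":0,"rz":0,"tx":0.14,"ty":0,"tz":0,"hand":0},{"rx":0,"ry":0,"rz":0,"tx":0.28,"ty":0,"tz":0,"hand":0},{"rx":0,"ry":0,"rz":0,"tx":0.36,"ty":0,"tz":0,"hand":0},{"rx":0,"ry":0,"rz":0,"tx":0.36,"ty":0,"tz":0,"hand":0}]' 
python3 - <<'E'
from h import *
im=viewer.capture('side');g=cv2.cvtColor(im,7);C=cam('side');x,y=[int(round(v)) for v in proj(C,(446,1,150))];print(g[y-20:y+30,x].tolist())
cv2.imwrite('pics/side8.png',im[:,:,::-1])
plan([(437,-262,50,149.3),(426,-296,50,118.5),(413.3,-320.8,45,87.7),(413.3,-320.8,14.5,87.7)])
E
```

```text
clock: 11.45
tool_pos: [445.8, -75.7, 34.7]
orientation: [0.0, -0.707, 0.707, 0.0]
contact_force: [-0.3, -1.1, -4.0]
finger_gap: 7.8
gripper_force: 60.7
[59, 59, 61, 62, 59, 52, 52, 52, 62, 96, 117, 114, 114, 109, 90, 84, 80, 67, 51, 51, 60, 66, 63, 61, 55, 66, 117, 139, 97, 53, 59, 68, 99, 118, 179, 228, 227, 226, 227, 223, 186, 135, 130, 134, 136, 137, 128, 104, 90, 89]
clock: 11.92
tool_pos: [446.9, -157.8, 35.3]
orientation: [0.001, -0.706, 0.708, -0.001]
contact_force: [-0.3, 0.6, -1.1]
finger_gap: 8.0
gripper_force: 61.0
clock: 12.25
tool_pos: [446.8, -230.0, 35.2]
orientation: [0.001, -0.706, 0.708, -0.001]
contact_force: [-0.4, -0.6, -1.8]
finger_gap: 7.8
gripper_force: 61.0
[97, 97, 96, 99, 101, 98, 97, 95, 93, 99, 107, 123, 130, 181, 205, 140, 122, 110, 99, 102, 88, 72, 72, 70, 65, 63, 60, 56, 53, 74, 112, 114, 75, 48, 62, 109, 194, 236, 232, 228, 192, 141, 139, 138, 142, 142, 136, 109, 92, 92]
{'tx': 0.1665, 'ty': 0.047, 'tz': -0.0747, 'rx': -0.0002, 'ry': 0.0001, 'rz': 0.0848}
{'tx': 0.1743, 'ty': -0.0395, 'tz': 0.0, 'rx': 0.0, 'ry': 0.0, 'rz': 0.0856}
{'tx': 0.115, 'ty': -0.0787, 'tz': 0.025, 'rx': 0.0, 'ry': 0.0, 'rz': 0.0856}
{'tx': 0.0, 'ty': 0.0, 'tz': 0.1525, 'rx': 0.0, 'ry': 0.0, 'rz': 0.0}
```

```bash

python3 - <<'E'
from h import *
im=viewer.capture('scene')[:,:,::-1];cv2.imwrite('pics/scene8.png',im)
for n in ['scene','side']:
    C=cam(n);x,y=[int(round(v)) for v in proj(C,(446,1,140))];print(n,proj(C,(446,1,109)),y-16)
    for k in ([5,7,8] if n=='scene' else [5,7,8]):
        g=cv2.cvtColor(cv2.imread(f'pics/{n}{k}.png'),6)
        for dx in (0,): print(k,g[y-16:y+16,x-1:x+2].mean(1).astype(int).tolist())
E
```

```text
scene [249.1521496  180.43417134] 156
5 [107, 108, 107, 110, 108, 105, 103, 110, 182, 163, 145, 125, 119, 82, 89, 85, 84, 80, 81, 74, 72, 74, 145, 147, 59, 70, 62, 101, 216, 185, 155, 134]
7 [109, 109, 108, 107, 107, 106, 120, 120, 133, 115, 113, 93, 88, 85, 84, 81, 77, 74, 72, 73, 133, 148, 78, 64, 65, 85, 136, 131, 211, 185, 154, 134]
8 [108, 107, 106, 108, 104, 117, 162, 138, 116, 105, 90, 89, 86, 83, 80, 81, 73, 74, 71, 94, 153, 113, 57, 84, 68, 116, 138, 148, 208, 183, 154, 135]
side [278.62889647 206.41103512] 182
5 [97, 95, 103, 123, 140, 160, 183, 174, 155, 178, 191, 152, 116, 107, 90, 78, 76, 71, 68, 65, 63, 61, 54, 54, 103, 144, 111, 52, 43, 92, 189, 234]
7 [57, 86, 118, 123, 121, 122, 113, 114, 94, 69, 71, 67, 59, 58, 57, 56, 56, 58, 54, 55, 106, 149, 111, 60, 66, 61, 92, 116, 159, 214, 227, 227]
8 [97, 94, 104, 124, 141, 152, 151, 172, 182, 150, 148, 130, 101, 100, 91, 75, 71, 68, 65, 62, 57, 53, 50, 68, 107, 113, 74, 47, 61, 110, 192, 236]
```

```bash

python3 -m inch '[{"rx":0,"ry":0,"rz":0.085,"tx":0.167,"ty":0.047,"tz":-0.075,"hand":0},{"rx":0,"ry":0,"rz":0.085,"tx":0.167,"ty":0.047,"tz":-0.075,"hand":0},{"rx":0,"ry":0,"rz":0.085,"tx":0.167,"ty":0.047,"tz":-0.075,"hand":0},{"rx":0,"ry":0,"rz":0.085,"tx":0.167,"ty":0.047,"tz":-0.075,"hand":0},{"rx":0,"ry":0,"rz":0.085,"tx":0.167,"ty":0.047,"tz":-0.075,"hand":0}]' | head -3
python3 -m inch '[{"rx":0,"ry":0,"rz":0.0855,"tx":0.174,"ty":-0.04,"tz":0,"hand":0},{"rx":0,"ry":0,"rz":0.0855,"tx":0.174,"ty":-0.04,"tz":0,"hand":0},{"rx":0,"ry":0,"rz":0.0855,"tx":0.174,"ty":-0.04,"tz":0,"hand":0},{"rx":0,"ry":0,"rz":0.0855,"tx":0.174,"ty":-0.04,"tz":0,"hand":0},{"rx":0,"ry":0,"rz":0.0855,"tx":0.174,"ty":-0.04,"tz":0,"hand":0}]' | head -3
python3 -m inch '[{"rx":0,"ry":0,"rz":0.0855,"tx":0.115,"ty":-0.079,"tz":0,"hand":0},{"rx":0,"ry":0,"rz":0.0855,"tx":0.115,"ty":-0.079,"tz":0,"hand":0},{"rx":0,"ry":0,"rz":0.0855,"tx":0.115,"ty":-0.079,"tz":0,"hand":0},{"rx":0,"ry":0,"rz":0.0855,"tx":0.115,"ty":-0.079,"tz":0,"hand":0},{"rx":0,"ry":0,"rz":0.0855,"tx":0.115,"ty":-0.079,"tz":0,"hand":0}]' | head -3
python3 -m inch '[{"rx":0,"ry":0,"rz":0,"tx":0,"ty":0,"tz":0,"hand":0},{"rx":0,"ry":0,"rz":0,"tx":0,"ty":0,"tz":0,"hand":0},{"rx":0,"ry":0,"rz":0,"tx":0,"ty":0,"tz":0,"hand":0}]' 
python3 - <<'E'
from h import *
plan([(413.3,-320.8,14.5,87.7)])
E
```

```text
clock: 12.77
tool_pos: [436.9, -260.3, 50.2]
orientation: [0.001, -0.493, 0.87, -0.0]
clock: 13.18
tool_pos: [426.0, -294.2, 50.0]
orientation: [0.0, -0.244, 0.97, 0.0]
clock: 13.6
tool_pos: [413.4, -319.1, 50.0]
orientation: [0.0, 0.022, 1.0, 0.0]
clock: 13.85
tool_pos: [413.2, -319.5, 49.9]
orientation: [0.0, 0.018, 1.0, 0.0]
contact_force: [0.3, 0.1, -1.4]
finger_gap: 8.0
gripper_force: 61.1
{'tx': -0.0006, 'ty': -0.0067, 'tz': 0.1772, 'rx': 0.0, 'ry': 0.0, 'rz': 0.0006}
```

```bash

python3 -m inch '[{"rx":0,"ry":0,"rz":0,"tx":0,"ty":-0.007,"tz":0.06,"hand":0},{"rx":0,"ry":0,"rz":0,"tx":0,"ty":-0.007,"tz":0.1,"hand":0},{"rx":0,"ry":0,"rz":0,"tx":0,"ty":-0.007,"tz":0.14,"hand":0},{"rx":0,"ry":0,"rz":0,"tx":0,"ty":-0.007,"tz":0.14,"hand":0}]' 
python3 -m inch '[{"rx":0,"ry":0,"rz":0,"tx":0,"ty":0,"tz":0.02,"hand":0},{"rx":0,"ry":0,"rz":0,"tx":0,"ty":0,"tz":0.037,"hand":0},{"rx":0,"ry":0,"rz":0,"tx":0,"ty":0,"tz":0.037,"hand":0},{"rx":0,"ry":0,"rz":0,"tx":0,"ty":0,"tz":0.037,"hand":0}]'
```

```text
clock: 14.18
tool_pos: [411.6, -320.6, 19.9]
orientation: [-0.002, 0.019, 1.0, 0.001]
contact_force: [0.0, -0.0, -1.4]
finger_gap: 7.8
gripper_force: 61.0
clock: 14.52
tool_pos: [413.1, -321.6, 14.7]
orientation: [0.0, 0.019, 1.0, -0.0]
contact_force: [-0.0, 0.7, -1.6]
finger_gap: 7.8
gripper_force: 61.2
```

```bash

python3 -m inch '[{"rx":0,"ry":0,"rz":0,"tx":0,"ty":0,"tz":0.007,"hand":0},{"rx":0,"ry":0,"rz":0,"tx":0,"ty":0,"tz":0.007,"hand":0},{"rx":0,"ry":0,"rz":0,"tx":0,"ty":0,"tz":0.007,"hand":0}]' |sed -n 2,4p
python3 -m inch '[{"rx":0,"ry":0,"rz":0,"tx":0,"ty":0,"tz":0,"hand":50},{"rx":0,"ry":0,"rz":0,"tx":0,"ty":0,"tz":0,"hand":50},{"rx":0,"ry":0,"rz":0,"tx":0,"ty":0,"tz":0,"hand":50},{"rx":0,"ry":0,"rz":0,"tx":0,"ty":0,"tz":0,"hand":50}]' | sed -n 2,5p
python3 -m inch '[{"rx":0,"ry":0,"rz":0,"tx":0,"ty":0,"tz":-0.2,"hand":50},{"rx":0,"ry":0,"rz":0,"tx":0,"ty":0,"tz":-0.4,"hand":50},{"rx":0,"ry":0,"rz":0,"tx":0,"ty":0,"tz":-0.56,"hand":50},{"rx":0,"ry":0,"rz":0,"tx":0,"ty":0,"tz":-0.56,"hand":50},{"rx":0,"ry":0,"rz":0,"tx":0,"ty":0,"tz":-0.56,"hand":50}]' | sed -n 2,5p
python3 - <<'E'
from h import *
T=pose();im=viewer.capture('wrist')[:,:,::-1];cv2.imwrite('pics/w9.png',im);W=cam('wrist',T);print(T[:3,3])
# compare appearance with w2 at predicted points: bright drift column extents per row
W2=cam('wrist',np.load('w2.npy'));i2=cv2.imread('pics/w2.png')
for nm,C,i in (('w2',W2,i2),('w9',W,im)):
    h=cv2.cvtColor(i,40)
    for x,z in ((400,38),(440,38),(480,34),(520,27),(560,21)):
        r=[]
        u0,v=proj(C,(x,-320-(x-415)*.035,z))
        row=h[int(round(v)),int(u0)-25:int(u0)+26].astype(int)
        m=np.where((row[:,1]<45)&(row[:,2]>135))[0]
        if len(m): r=[round(float(onz(C,int(u0)-25+c,int(round(v)),z)[1]),1) for c in (m.min(),m.max())]
        print(nm,x,r,len(m))
E
```

```text
tool_pos: [413.3, -321.8, 13.9]
orientation: [0.001, 0.019, 1.0, -0.0]
contact_force: [-0.7, 0.7, 4.7]
tool_pos: [413.0, -321.4, 13.0]
orientation: [-0.0, 0.019, 1.0, 0.0]
contact_force: [0.4, -0.5, -0.6]
finger_gap: 42.6
tool_pos: [414.3, -322.0, 127.3]
orientation: [0.002, 0.019, 1.0, -0.001]
contact_force: [-0.0, 0.9, -0.4]
finger_gap: 42.7
[ 414.25971823 -321.98294493  127.29629664]
w2 400 [-323.3, -313.9] 13
w2 440 [-342.1, -315.4] 16
w2 480 [-345.1, -299.7] 16
w2 520 [-349.4, -299.5] 19
w2 560 [-352.5, -298.1] 51
w9 400 [-324.7, -315.8] 12
w9 440 [-342.8, -299.9] 16
w9 480 [-346.0, -299.6] 17
w9 520 [-349.7, -298.9] 19
w9 560 [-353.4, -298.1] 51
```

```bash
python3 - <<'E'
from h import *
plan([(424,-210,205,89),(435,-100,205,90),(445.7,4,205,90),(445.7,4,130,90)])
E
```

```text
{'tx': -0.0335, 'ty': 0.5583, 'tz': -0.398, 'rx': 0.0, 'ry': 0.0002, 'rz': -0.0034}
{'tx': -0.0454, 'ty': 0.5509, 'tz': 0.0, 'rx': 0.0, 'ry': 0.0, 'rz': -0.0028}
{'tx': -0.0535, 'ty': 0.52, 'tz': 0.0, 'rx': 0.0, 'ry': 0.0, 'rz': 0.0}
{'tx': 0.0, 'ty': 0.0, 'tz': 0.375, 'rx': 0.0, 'ry': 0.0, 'rz': 0.0}
```

```bash

python3 -m inch '[{"rx":0,"ry":0,"rz":-0.0035,"tx":-0.034,"ty":0.558,"tz":-0.4,"hand":75},{"rx":0,"ry":0,"rz":-0.0035,"tx":-0.034,"ty":0.558,"tz":-0.4,"hand":75},{"rx":0,"ry":0,"rz":-0.0035,"tx":-0.034,"ty":0.558,"tz":-0.4,"hand":75},{"rx":0,"ry":0,"rz":-0.0035,"tx":-0.034,"ty":0.558,"tz":-0.4,"hand":75}]' |sed -n 1,2p
python3 -m inch '[{"rx":0,"ry":0,"rz":-0.003,"tx":-0.045,"ty":0.55,"tz":0,"hand":75},{"rx":0,"ry":0,"rz":-0.003,"tx":-0.045,"ty":0.55,"tz":0,"hand":75},{"rx":0,"ry":0,"rz":-0.003,"tx":-0.045,"ty":0.55,"tz":0,"hand":75},{"rx":0,"ry":0,"rz":-0.003,"tx":-0.045,"ty":0.55,"tz":0,"hand":75}]' |sed -n 1,2p
python3 -m inch '[{"rx":0,"ry":0,"rz":0,"tx":-0.054,"ty":0.52,"tz":0,"hand":75},{"rx":0,"ry":0,"rz":0,"tx":-0.054,"ty":0.52,"tz":0,"hand":75},{"rx":0,"ry":0,"rz":0,"tx":-0.054,"ty":0.52,"tz":0,"hand":75},{"rx":0,"ry":0,"rz":0,"tx":-0.054,"ty":0.52,"tz":0,"hand":75},{"rx":0,"ry":0,"rz":0,"tx":-0.054,"ty":0.52,"tz":0,"hand":75}]' |sed -n 1,2p
python3 -m inch '[{"rx":0,"ry":0,"rz":0,"tx":0,"ty":0,"tz":0,"hand":75},{"rx":0,"ry":0,"rz":0,"tx":0,"ty":0,"tz":0,"hand":75},{"rx":0,"ry":0,"rz":0,"tx":0,"ty":0,"tz":0,"hand":75}]'
python3 - <<'E'
from h import *
T=pose();im=viewer.capture('wrist')[:,:,::-1];cv2.imwrite('pics/w10.png',im);W=cam('wrist',T)
plan([(445.7,4,130,90)])
print(proj(W,(445.7,4,170)),proj(W,(445.7,4,140)))
g=cv2.cvtColor(im,6)
u,v=[int(a) for a in proj(W,(445.7,4,160))]
for r in range(v-20,v+35,5): print(r,g[r,u-60:u+60:4].tolist())
E
```

```text
clock: 15.9
tool_pos: [424.9, -207.8, 207.3]
clock: 16.23
tool_pos: [434.4, -96.7, 203.6]
clock: 16.65
tool_pos: [444.8, 4.2, 203.6]
clock: 16.9
tool_pos: [445.1, 2.7, 204.7]
orientation: [-0.0, -0.0, 1.0, -0.0]
contact_force: [-0.2, -0.1, 0.1]
finger_gap: 63.8
gripper_force: 0.0
{'tx': -0.0026, 'ty': 0.0058, 'tz': 0.3745, 'rx': -0.0, 'ry': -0.0001, 'rz': 0.0002}
[252.49083254 226.59424217] [252.45527487 209.2907081 ]
200 [152, 152, 154, 154, 154, 155, 170, 216, 216, 248, 152, 78, 79, 80, 82, 80, 80, 78, 77, 73, 67, 255, 255, 150, 152, 152, 152, 152, 134, 134]
205 [151, 150, 151, 154, 153, 153, 190, 255, 255, 255, 73, 84, 82, 85, 84, 86, 86, 80, 79, 77, 71, 56, 255, 150, 152, 150, 151, 150, 150, 132]
210 [151, 151, 151, 151, 150, 149, 160, 255, 254, 255, 72, 84, 88, 89, 89, 98, 102, 101, 94, 74, 73, 65, 255, 149, 149, 149, 149, 149, 149, 150]
215 [153, 153, 153, 153, 153, 155, 148, 254, 254, 255, 65, 73, 90, 105, 85, 114, 86, 84, 85, 84, 74, 67, 208, 150, 150, 150, 150, 150, 150, 150]
220 [154, 153, 153, 153, 154, 153, 152, 149, 149, 149, 62, 71, 78, 87, 124, 144, 123, 85, 84, 82, 84
[... 256 characters left out ...]
, 78, 97, 85, 129, 134, 140, 177, 178, 152, 153, 151, 99, 100, 102, 102, 102, 102, 147]
235 [154, 154, 154, 154, 155, 155, 155, 155, 155, 155, 155, 156, 113, 118, 142, 143, 255, 140, 145, 142, 154, 153, 111, 102, 103, 102, 102, 102, 102, 101]
240 [153, 152, 152, 152, 152, 153, 154, 152, 152, 153, 154, 154, 154, 156, 157, 239, 243, 157, 158, 158, 158, 157, 115, 104, 105, 104, 103, 103, 104, 106]
245 [167, 155, 154, 154, 155, 155, 155, 155, 157, 156, 156, 156, 157, 158, 157, 157, 158, 157, 158, 159, 159, 159, 159, 99, 105, 105, 105, 95, 66, 67]
250 [88, 150, 150, 149, 150, 149, 150, 149, 150, 151, 151, 150, 152, 152, 152, 153, 154, 154, 154, 155, 157, 157, 157, 158, 159, 147, 103, 140, 61, 59]
```

```bash

python3 -m inch '[{"rx":0,"ry":0,"rz":0,"tx":0,"ty":0.01,"tz":0.19,"hand":75},{"rx":0,"ry":0,"rz":0,"tx":0,"ty":0.01,"tz":0.3,"hand":75},{"rx":0,"ry":0,"rz":0,"tx":0,"ty":0.01,"tz":0.38,"hand":75},{"rx":0,"ry":0,"rz":0,"tx":0,"ty":0.01,"tz":0.38,"hand":75},{"rx":0,"ry":0,"rz":0,"tx":0,"ty":0.01,"tz":0.38,"hand":75}]'
python3 -m inch '[{"rx":0,"ry":0,"rz":0,"tx":0,"ty":0,"tz":0,"hand":0},{"rx":0,"ry":0,"rz":0,"tx":0,"ty":0,"tz":0,"hand":0},{"rx":0,"ry":0,"rz":0,"tx":0,"ty":0,"tz":0,"hand":0},{"rx":0,"ry":0,"rz":0,"tx":0,"ty":0,"tz":0,"hand":0}]'
```

```text
clock: 17.37
tool_pos: [445.1, 5.0, 129.1]
orientation: [-0.001, -0.001, 1.0, -0.0]
contact_force: [-0.5, -0.4, -0.6]
finger_gap: 63.9
gripper_force: 0.0
clock: 17.7
tool_pos: [446.2, 4.6, 130.7]
orientation: [0.001, -0.001, 1.0, -0.001]
contact_force: [-0.5, -4.3, 3.5]
finger_gap: 34.4
gripper_force: 59.0
```

```bash

python3 -m inch '[{"rx":0,"ry":0,"rz":0,"tx":0,"ty":0,"tz":-0.1,"hand":0},{"rx":0,"ry":0,"rz":0,"tx":0,"ty":0,"tz":-0.25,"hand":0},{"rx":0,"ry":0,"rz":0,"tx":0,"ty":0,"tz":-0.4,"hand":0},{"rx":0,"ry":0,"rz":0,"tx":0,"ty":0,"tz":-0.5,"hand":0},{"rx":0,"ry":0,"rz":0,"tx":0,"ty":0,"tz":-0.5,"hand":0}]'
python3 - <<'E'
from h import *
plan([(560,-12,230,88),(672,-28.5,230,86)])
E
```

```text
clock: 18.12
tool_pos: [447.5, 6.1, 233.8]
orientation: [0.004, -0.001, 1.0, 0.001]
contact_force: [1.0, 0.7, -3.6]
finger_gap: 34.5
gripper_force: 60.8
{'tx': -0.5619, 'ty': -0.0922, 'tz': 0.0237, 'rx': 0.0004, 'ry': 0.0014, 'rz': 0.006}
{'tx': -0.5625, 'ty': -0.0629, 'tz': 0.0, 'rx': 0.0, 'ry': 0.0, 'rz': 0.0056}
```

```bash

python3 -m inch '[{"rx":0,"ry":0,"rz":0.006,"tx":-0.562,"ty":-0.09,"tz":0,"hand":0},{"rx":0,"ry":0,"rz":0.006,"tx":-0.562,"ty":-0.09,"tz":0,"hand":0},{"rx":0,"ry":0,"rz":0.006,"tx":-0.562,"ty":-0.09,"tz":0,"hand":0},{"rx":0,"ry":0,"rz":0.006,"tx":-0.562,"ty":-0.09,"tz":0,"hand":0}]' | sed -n 1,2p
python3 -m inch '[{"rx":0,"ry":0,"rz":0.0055,"tx":-0.562,"ty":-0.063,"tz":0,"hand":0},{"rx":0,"ry":0,"rz":0.0055,"tx":-0.562,"ty":-0.063,"tz":0,"hand":0},{"rx":0,"ry":0,"rz":0.0055,"tx":-0.562,"ty":-0.063,"tz":0,"hand":0},{"rx":0,"ry":0,"rz":0.0055,"tx":-0.562,"ty":-0.063,"tz":0,"hand":0},{"rx":0,"ry":0,"rz":0.0055,"tx":-0.562,"ty":-0.063,"tz":0,"hand":0}]' | sed -n 1,2p
python3 -m inch '[{"rx":0,"ry":0,"rz":0,"tx":0,"ty":0,"tz":0,"hand":0},{"rx":0,"ry":0,"rz":0,"tx":0,"ty":0,"tz":0,"hand":0},{"rx":0,"ry":0,"rz":0,"tx":0,"ty":0,"tz":0,"hand":0},{"rx":0,"ry":0,"rz":0,"tx":0,"ty":0,"tz":0,"hand":0}]'
python3 - <<'E'
from h import *
T=pose();im=viewer.capture('wrist')[:,:,::-1];cv2.imwrite('pics/w11.png',im);W=cam('wrist',T)
for n in('scene','side'):cv2.imwrite(f'pics/{n}11.png',viewer.capture(n)[:,:,::-1])
g=cv2.cvtColor(im,6)
# white rack top mask extents at z=74
for p in [(637,-145),(648,92),(672,-28.5),(672,-60),(672,0)]: print(p,proj(W,(*p,74)).round(1))
plan([(672,-28.5,150,86)])
for v in range(150,260,8): print(v,g[v,100:420:10].tolist())
E
```

```text
clock: 18.45
tool_pos: [561.1, -12.4, 225.2]
clock: 18.87
tool_pos: [669.9, -28.4, 224.8]
clock: 19.2
tool_pos: [669.1, -28.3, 230.1]
orientation: [0.001, 0.035, 0.999, 0.0]
contact_force: [-0.4, 0.2, -4.5]
finger_gap: 34.5
gripper_force: 60.4
(637, -145) [140.  154.5]
(648, 92) [362.7 149.4]
(672, -28.5) [251.1 177.9]
(672, -60) [221.1 179.9]
(672, 0) [278.4 176.1]
{'tx': -0.013, 'ty': 0.0002, 'tz': 0.3988, 'rx': 0.0001, 'ry': 0.0001, 'rz': 0.0001}
150 [77, 78, 100, 98, 207, 203, 202, 202, 201, 199, 197, 197, 197, 196, 196, 196, 198, 199, 253, 253, 253, 253, 253, 253, 253, 253, 253, 108, 110, 113, 113, 113]
158 [75, 77, 99, 100, 255, 196, 195, 195, 196, 197, 196, 197, 197, 198, 197, 199, 199, 200, 253, 253, 253, 253, 191, 253, 253, 251, 254, 100, 102, 106, 100, 101]
166 [78, 79, 99, 97, 207, 253, 199, 88, 82, 157, 154, 193, 194, 196, 199, 11, 233, 253, 253, 253, 254, 208, 104, 101, 252, 251, 253, 98, 101, 101, 100, 100]
174 [78, 99, 98, 98, 89, 252, 130, 126, 130, 79, 158, 154, 190, 188, 58, 63, 68, 252, 251, 250, 251, 80, 96, 242, 253, 251, 255, 102, 102, 101, 99, 97]
182 [114, 112
[... 833 characters left out ...]
, 111, 114, 114, 109, 51, 63, 96, 72, 43, 111, 78, 71, 71, 72, 73, 71, 71, 61, 79, 81, 76, 97, 112]
230 [111, 112, 110, 110, 109, 110, 112, 111, 109, 111, 111, 114, 114, 108, 78, 49, 46, 101, 84, 84, 84, 82, 83, 82, 80, 87, 84, 82, 80, 76, 100, 111]
238 [109, 107, 107, 105, 106, 107, 108, 114, 114, 111, 112, 94, 53, 51, 53, 50, 50, 48, 92, 92, 85, 84, 86, 83, 84, 82, 82, 81, 82, 80, 81, 114]
246 [111, 111, 112, 112, 112, 113, 112, 111, 111, 111, 101, 103, 104, 54, 55, 54, 53, 49, 46, 81, 86, 85, 85, 82, 82, 78, 75, 136, 188, 185, 192, 110]
254 [112, 110, 111, 110, 114, 115, 114, 116, 115, 113, 26, 101, 48, 51, 58, 57, 53, 52, 48, 21, 101, 27, 194, 192, 195, 188, 187, 197, 179, 185, 195, 112]
```

```bash
python3 - <<'E'
from h import *
T=pose();W=cam('wrist',T);g=cv2.cvtColor(cv2.imread('pics/w11.png'),6)
m=((g<175).astype(np.uint8));s=m.copy();s[:]=0;s[155:194,228:275]=m[155:194,228:275]
for v in range(160,200,2):
    c=np.where(s[v])[0] if v<194 else np.where(m[v,228:275])[0]+228
    print(v,(c.min(),c.max(),len(c)) if len(c) else None)
N,l,st,ce=cv2.connectedComponentsWithStats(s)
for i in range(1,N):
    if st[i,4]>30: print(st[i],ce[i],onz(W,*ce[i],74).round(1), onz(W,ce[i][0],st[i,1],74).round(1),onz(W,ce[i][0],st[i,1]+st[i,3]-1,74).round(1),onz(W,st[i,0],ce[i][1],74).round(1),onz(W,st[i,0]+st[i,2]-1,ce[i][1],74).round(1))
E
```

```text
160 None
162 None
164 None
166 (np.int64(245), np.int64(256), 12)
168 (np.int64(240), np.int64(259), 18)
170 (np.int64(240), np.int64(261), 22)
172 (np.int64(239), np.int64(263), 25)
174 (np.int64(238), np.int64(263), 26)
176 (np.int64(238), np.int64(264), 27)
178 (np.int64(238), np.int64(264), 27)
180 (np.int64(238), np.int64(264), 27)
182 (np.int64(239), np.int64(264), 26)
184 (np.int64(239), np.int64(263), 25)
186 (np.int64(241), np.int64(262), 22)
188 (np.int64(243), np.int64(259), 17)
190 (np.int64(246), np.int64(255), 10)
192 None
194 (np.int64(246), np.int64(251), 6)
196 (np.int64(237), np.int64(251), 15)
198 (np.int64(237), np.int64(252), 16)
[238 165  27  26 563] [250.8401421  177.77442274] [672.  -28.8  74. ] [658.3 -27.9  74. ] [685.3 -29.8  74. ] [671.  -42.1  74. ] [672.9 -15.2  74. ]
```

```bash

python3 -m inch '[{"rx":0,"ry":0,"rz":0,"tx":-0.014,"ty":0.01,"tz":0.1,"hand":0},{"rx":0,"ry":0,"rz":0,"tx":-0.014,"ty":0.01,"tz":0.2,"hand":0},{"rx":0,"ry":0,"rz":0,"tx":-0.014,"ty":0.01,"tz":0.3,"hand":0},{"rx":0,"ry":0,"rz":0,"tx":-0.014,"ty":0.01,"tz":0.35,"hand":0},{"rx":0,"ry":0,"rz":0,"tx":-0.014,"ty":0.01,"tz":0.35,"hand":0}]'
python3 -m inch '[{"rx":0,"ry":0,"rz":0,"tx":0,"ty":0,"tz":0.1,"hand":0},{"rx":0,"ry":0,"rz":0,"tx":0,"ty":0,"tz":0.2,"hand":0},{"rx":0,"ry":0,"rz":0,"tx":0,"ty":0,"tz":0.28,"hand":0},{"rx":0,"ry":0,"rz":0,"tx":0,"ty":0,"tz":0.28,"hand":0},{"rx":0,"ry":0,"rz":0,"tx":0,"ty":0,"tz":0.28,"hand":0}]'
```

```text
clock: 19.77
tool_pos: [670.9, -26.7, 156.1]
orientation: [-0.003, 0.035, 0.999, -0.0]
contact_force: [-1.4, -0.6, -4.9]
finger_gap: 34.2
gripper_force: 60.3
clock: 20.18
tool_pos: [672.8, -27.0, 103.9]
orientation: [0.0, 0.035, 0.999, -0.0]
contact_force: [0.5, 0.5, -3.6]
finger_gap: 34.1
gripper_force: 60.4
```

```bash

python3 -m inch '[{"rx":0,"ry":0,"rz":0,"tx":0,"ty":0,"tz":0.03,"hand":0},{"rx":0,"ry":0,"rz":0,"tx":0,"ty":0,"tz":0.055,"hand":0},{"rx":0,"ry":0,"rz":0,"tx":0,"ty":0,"tz":0.055,"hand":0}]' | sed -n '2p;4p'
python3 -m inch '[{"rx":0,"ry":0,"rz":0,"tx":0,"ty":0,"tz":0.012,"hand":0},{"rx":0,"ry":0,"rz":0,"tx":0,"ty":0,"tz":0.012,"hand":0},{"rx":0,"ry":0,"rz":0,"tx":0,"ty":0,"tz":0.012,"hand":0}]' | sed -n '2p;4p'
```

```text
tool_pos: [672.5, -26.7, 91.9]
contact_force: [-0.3, 0.8, -4.6]
tool_pos: [673.0, -26.8, 90.3]
contact_force: [-0.6, 1.4, -1.6]
```

```bash

python3 -m inch '[{"rx":0,"ry":0,"rz":0,"tx":0,"ty":0,"tz":0.008,"hand":0},{"rx":0,"ry":0,"rz":0,"tx":0,"ty":0,"tz":0.008,"hand":0}]' | sed -n '2p;4p'
python3 -m inch '[{"rx":0,"ry":0,"rz":0,"tx":0,"ty":0,"tz":0,"hand":60},{"rx":0,"ry":0,"rz":0,"tx":0,"ty":0,"tz":0,"hand":60},{"rx":0,"ry":0,"rz":0,"tx":0,"ty":0,"tz":0,"hand":60},{"rx":0,"ry":0,"rz":0,"tx":0,"ty":0,"tz":0,"hand":60}]' | sed -n '2p;4,5p'
python3 -m inch '[{"rx":0,"ry":0,"rz":0,"tx":0,"ty":0,"tz":-0.2,"hand":60},{"rx":0,"ry":0,"rz":0,"tx":0,"ty":0,"tz":-0.4,"hand":60},{"rx":0,"ry":0,"rz":0,"tx":0,"ty":0,"tz":-0.6,"hand":60},{"rx":0,"ry":0,"rz":0,"tx":0,"ty":0,"tz":-0.65,"hand":60},{"rx":0,"ry":0,"rz":0,"tx":0,"ty":0,"tz":-0.65,"hand":60}]' | sed -n '2p;4,5p'
python3 -m inch '[{"rx":0,"ry":0,"rz":0,"tx":0,"ty":0,"tz":0,"hand":60},{"rx":0,"ry":0,"rz":0,"tx":0,"ty":0,"tz":0,"hand":60},{"rx":0,"ry":0,"rz":0,"tx":0,"ty":0,"tz":0,"hand":60}]' | sed -n '1,2p'
python3 - <<'E'
from h import *
T=pose();im=viewer.capture('wrist')[:,:,::-1];cv2.imwrite('pics/w12.png',im);W=cam('wrist',T);np.save('w12.npy',T)
for n in('scene','side'):cv2.imwrite(f'pics/{n}12.png',viewer.capture(n)[:,:,::-1])
g=cv2.cvtColor(im,6)
S=[proj(W,(*p)) for p in [[(672,-28.8,74)],[(672,-28.8,132)],[(677,46,74)],[(677,46,113)],[(677,46,132)]]];print(np.round(S,1))
print('chuck')
for v in range(140,260,6): print(v,g[v,190:310:5].tolist())
print('cs')
for v in range(140,240,4): print(v,g[v,300:376:3].tolist())
plan([(672,46,215,194)])
E
```

```text
tool_pos: [673.2, -26.9, 90.1]
contact_force: [-3.0, 0.9, 5.3]
tool_pos: [672.8, -26.8, 88.2]
contact_force: [0.7, -1.0, 1.2]
finger_gap: 51.1
tool_pos: [674.7, -27.0, 223.6]
contact_force: [-0.5, -0.8, -0.5]
finger_gap: 51.4
clock: 21.85
tool_pos: [671.9, -26.8, 216.2]  File "<stdin>", line 5
    S=[proj(W,(*p)) for p in [[(672,-28.8,74)],[(672,-28.8,132)],[(677,46,74)],[(677,46,113)],[(677,46,132)]]];print(np.round(S,1))
               ^^
SyntaxError: cannot use starred expression here
```

```bash
python3 - <<'E'
from h import *
T=pose();im=viewer.capture('wrist')[:,:,::-1];cv2.imwrite('pics/w12.png',im);W=cam('wrist',T);np.save('w12.npy',T)
for n in('scene','side'):cv2.imwrite(f'pics/{n}12.png',viewer.capture(n)[:,:,::-1])
g=cv2.cvtColor(im,6);print(T[:3,3])
S=[proj(W,p) for p in [(672,-28.8,74),(672,-28.8,132),(675,46,74),(675,46,113),(675,46,132)]];print(np.round(S,1).tolist())
print('chuck')
for v in range(160,264,8): print(v,g[v,210:300:5].tolist())
print('cs')
for v in range(164,244,3): print(v,g[v,312:384:3].tolist())
E
```

```text
[671.94759812 -26.82014075 216.24662636]
[[249.2, 179.8], [248.5, 200.0], [323.2, 177.9], [332.9, 190.1], [338.7, 197.3]]
chuck
160 [198, 198, 198, 198, 200, 200, 201, 202, 202, 202, 202, 202, 202, 201, 254, 254, 254, 254]
168 [202, 202, 203, 203, 204, 205, 74, 119, 109, 107, 67, 165, 191, 201, 254, 254, 254, 254]
176 [197, 196, 195, 194, 194, 67, 56, 56, 57, 58, 52, 58, 251, 251, 254, 254, 254, 254]
184 [195, 191, 255, 253, 183, 61, 64, 67, 72, 65, 57, 52, 249, 251, 251, 251, 251, 251]
192 [253, 253, 253, 253, 166, 62, 78, 143, 70, 69, 68, 50, 221, 252, 252, 252, 252, 252]
200 [254, 254, 254, 254, 255, 59, 109, 62, 100, 235, 144, 68, 252, 249, 249, 249, 249, 249]
208 [253, 253, 253, 253, 253, 254, 140, 215, 103, 110, 159, 252, 253, 253, 253, 248, 248, 248]
216 [116, 115, 114, 114, 113, 114, 114, 115, 117, 116, 116, 115, 113, 114, 114, 113, 114, 112]
224 [116, 117, 116, 116, 115, 113, 112, 111, 113, 113, 112, 112, 115, 116, 115, 115, 115, 114]
232 [115, 116, 117, 117, 117, 118, 119, 119, 76, 76, 75, 75, 75, 74, 74, 70, 88, 86]
240 [116, 117, 116, 115, 116, 113, 112, 113, 74, 80, 85, 
[... 2574 characters left out ...]
, 70, 70, 70, 71, 73, 73, 72, 73, 73, 73, 73, 72, 60, 57, 59, 59, 59, 60, 60, 63, 68, 73, 81]
227 [73, 74, 72, 73, 71, 72, 72, 72, 74, 73, 60, 74, 77, 83, 87, 87, 83, 83, 82, 80, 80, 81, 81, 81]
230 [70, 83, 85, 90, 92, 84, 79, 78, 79, 80, 79, 80, 82, 85, 87, 86, 83, 83, 83, 81, 78, 77, 78, 78]
233 [84, 84, 86, 86, 86, 83, 83, 83, 81, 80, 80, 82, 85, 87, 89, 88, 86, 84, 81, 81, 80, 81, 82, 82]
236 [85, 85, 87, 86, 86, 83, 81, 78, 80, 82, 81, 82, 81, 81, 83, 84, 84, 82, 81, 81, 81, 82, 83, 82]
239 [85, 87, 89, 90, 90, 88, 86, 86, 84, 82, 81, 82, 83, 85, 85, 83, 81, 79, 79, 80, 79, 80, 80, 80]
242 [102, 93, 87, 88, 87, 86, 85, 85, 84, 86, 86, 85, 85, 84, 85, 84, 84, 84, 83, 82, 82, 80, 80, 80]
```

```bash
python3 - <<'E'
from h import *
W=cam('wrist',np.load('w12.npy'))
a,b=onz(W,316.5,178,113)[:2],onz(W,339,171.5,113)[:2];d=b-a;L=np.hypot(*d);th=np.degrees(np.arctan2(d[1],d[0]));n=np.array([-d[1],d[0]])/L
if n[0]<0:n=-n
print(a.round(1),b.round(1),L,th,'centre',((a+b)/2+12*n).round(1),'tip',onz(W,337.5,200,132).round(1))
T=np.load('w12.npy');plan([(672,46,215,120),(672,46,215,150),(672,46,215,180)],T)
E
```

```text
[662.9  30.9] [658.2  51.4] 20.95695587546448 102.91113445544907 centre [672.2  43.8] tip [677.3  45.1 132. ]
{'tx': 0.0251, 'ty': 0.3632, 'tz': 0.0061, 'rx': 0.0001, 'ry': -0.0005, 'rz': -0.0944}
{'tx': 0.0, 'ty': 0.0, 'tz': 0.0, 'rx': 0.0, 'ry': 0.0, 'rz': -0.0833}
{'tx': 0.0, 'ty': 0.0, 'tz': 0.0, 'rx': 0.0, 'ry': 0.0, 'rz': -0.0833}
```

```bash
python3 - <<'E'
from h import *
plan([(674.5,45.5,210,121.8),(674.5,45.5,210,157.6),(674.5,45.5,210,193.5)])
E
```

```text
{'tx': 0.0139, 'ty': 0.3617, 'tz': 0.0346, 'rx': 0.0, 'ry': -0.0003, 'rz': -0.0994}
{'tx': 0.0, 'ty': 0.0, 'tz': 0.0, 'rx': 0.0, 'ry': 0.0, 'rz': -0.0994}
{'tx': 0.0, 'ty': 0.0, 'tz': 0.0, 'rx': 0.0, 'ry': 0.0, 'rz': -0.0997}
```

```bash

python3 -m inch '[{"rx":0,"ry":0,"rz":-0.0993,"tx":0.012,"ty":0.362,"tz":0.03,"hand":60},{"rx":0,"ry":0,"rz":-0.0993,"tx":0.012,"ty":0.362,"tz":0.03,"hand":60},{"rx":0,"ry":0,"rz":-0.0993,"tx":0.012,"ty":0.362,"tz":0.03,"hand":60},{"rx":0,"ry":0,"rz":-0.0993,"tx":0.012,"ty":0.362,"tz":0.03,"hand":60},{"rx":0,"ry":0,"rz":-0.0993,"tx":0.012,"ty":0.362,"tz":0.03,"hand":60}]' | sed -n '1,3p'
python3 -m inch '[{"rx":0,"ry":0,"rz":-0.0993,"tx":0,"ty":0,"tz":0,"hand":60},{"rx":0,"ry":0,"rz":-0.0993,"tx":0,"ty":0,"tz":0,"hand":60},{"rx":0,"ry":0,"rz":-0.0993,"tx":0,"ty":0,"tz":0,"hand":60},{"rx":0,"ry":0,"rz":-0.0993,"tx":0,"ty":0,"tz":0,"hand":60},{"rx":0,"ry":0,"rz":-0.0993,"tx":0,"ty":0,"tz":0,"hand":60}]' | sed -n '1,3p'
python3 -m inch '[{"rx":0,"ry":0,"rz":-0.0993,"tx":0,"ty":0,"tz":0,"hand":60},{"rx":0,"ry":0,"rz":-0.0993,"tx":0,"ty":0,"tz":0,"hand":60},{"rx":0,"ry":0,"rz":-0.0993,"tx":0,"ty":0,"tz":0,"hand":60},{"rx":0,"ry":0,"rz":-0.0993,"tx":0,"ty":0,"tz":0,"hand":60},{"rx":0,"ry":0,"rz":-0.0993,"tx":0,"ty":0,"tz":0,"hand":60}]' | sed -n '1,3p'
python3 -m inch '[{"rx":0,"ry":0,"rz":0,"tx":0,"ty":0,"tz":0,"hand":60},{"rx":0,"ry":0,"rz":0,"tx":0,"ty":0,"tz":0,"hand":60},{"rx":0,"ry":0,"rz":0,"tx":0,"ty":0,"tz":0,"hand":60}]' | sed -n '1,4p'
python3 - <<'E'
from h import *
plan([(674.5,45.5,84,193.5)])
T=pose();im=viewer.capture('wrist')[:,:,::-1];cv2.imwrite('pics/w13.png',im);W=cam('wrist',T);np.save('w13.npy',T)
g=cv2.cvtColor(im,6);u,v=[int(a) for a in proj(W,(674.5,45.5,113))];print(u,v,proj(W,(674.5,45.5,132)))
for r in range(v-32,v+44,4): print(r,g[r,u-36:u+37:3].tolist())
E
```

```text
clock: 22.42
tool_pos: [675.1, 46.4, 211.4]
orientation: [-0.001, -0.277, 0.961, -0.0]
clock: 22.83
tool_pos: [675.1, 45.5, 211.5]
orientation: [-0.0, -0.558, 0.83, 0.0]
clock: 23.25
tool_pos: [675.1, 45.5, 211.5]
orientation: [0.0, 0.786, -0.618, -0.0]
clock: 23.5
tool_pos: [675.2, 45.6, 211.8]
orientation: [0.0, 0.783, -0.622, -0.0]
contact_force: [-0.5, -0.8, 0.0]
{'tx': -0.0004, 'ty': 0.0031, 'tz': 0.6392, 'rx': 0.0001, 'ry': -0.0, 'rz': -0.0013}
252 192 [252.9427764  200.32106793]
160 [104, 255, 195, 207, 206, 200, 204, 201, 202, 210, 209, 206, 208, 207, 207, 201, 211, 204, 210, 203, 210, 206, 206, 201, 209]
164 [200, 254, 252, 204, 203, 202, 206, 203, 146, 59, 70, 75, 73, 52, 106, 206, 210, 202, 207, 210, 205, 210, 203, 204, 211]
168 [255, 254, 254, 241, 234, 198, 236, 63, 76, 76, 75, 75, 75, 75, 76, 63, 196, 210, 202, 210, 204, 208, 200, 207, 203]
172 [255, 254, 254, 254, 254, 181, 113, 113, 114, 114, 113, 113, 113, 113, 113, 113, 112, 135, 207, 205, 208, 206, 204, 211, 205]
176 [254, 254, 254, 254, 254, 107, 112, 113, 115, 114, 114, 112, 114, 114, 114, 113, 114, 109, 212, 235
[... 1093 characters left out ...]
, 251, 250, 251, 253, 254, 255, 107, 117, 120, 119, 118]
216 [101, 98, 100, 187, 255, 255, 254, 252, 251, 251, 252, 251, 251, 251, 250, 251, 251, 253, 251, 236, 114, 118, 122, 118, 118]
220 [99, 104, 104, 101, 103, 98, 100, 105, 200, 253, 254, 251, 251, 251, 250, 251, 251, 251, 251, 114, 117, 119, 120, 120, 118]
224 [101, 105, 102, 103, 101, 101, 104, 103, 105, 103, 99, 100, 113, 207, 254, 253, 252, 251, 231, 114, 118, 121, 118, 120, 119]
228 [102, 105, 101, 103, 100, 103, 103, 102, 103, 102, 104, 102, 103, 101, 104, 102, 97, 121, 117, 115, 118, 120, 120, 115, 119]
232 [104, 104, 100, 104, 100, 107, 104, 105, 102, 99, 120, 117, 115, 116, 105, 101, 105, 114, 115, 117, 119, 119, 118, 116, 113]
```

```bash

python3 -m inch '[{"rx":0,"ry":0,"rz":0,"tx":0,"ty":-0.007,"tz":0.2,"hand":60},{"rx":0,"ry":0,"rz":0,"tx":0,"ty":-0.007,"tz":0.4,"hand":60},{"rx":0,"ry":0,"rz":0,"tx":0,"ty":-0.007,"tz":0.55,"hand":60},{"rx":0,"ry":0,"rz":0,"tx":0,"ty":-0.007,"tz":0.62,"hand":60},{"rx":0,"ry":0,"rz":0,"tx":0,"ty":-0.007,"tz":0.62,"hand":60}]' | sed -n '1,4p'
python3 -m inch '[{"rx":0,"ry":0,"rz":0,"tx":0,"ty":0,"tz":0,"hand":60},{"rx":0,"ry":0,"rz":0,"tx":0,"ty":0,"tz":0,"hand":60},{"rx":0,"ry":0,"rz":0,"tx":0,"ty":0,"tz":0,"hand":60}]' | sed -n '1,4p'
python3 -m inch '[{"rx":0,"ry":0,"rz":0,"tx":0,"ty":0,"tz":0,"hand":0},{"rx":0,"ry":0,"rz":0,"tx":0,"ty":0,"tz":0,"hand":0},{"rx":0,"ry":0,"rz":0,"tx":0,"ty":0,"tz":0,"hand":0},{"rx":0,"ry":0,"rz":0,"tx":0,"ty":0,"tz":0,"hand":0},{"rx":0,"ry":0,"rz":0,"tx":0,"ty":0,"tz":0,"hand":0}]'
```

```text
clock: 23.97
tool_pos: [673.7, 45.5, 83.1]
orientation: [0.003, 0.783, -0.622, -0.003]
contact_force: [-0.9, 0.1, 0.5]
clock: 24.22
tool_pos: [678.0, 46.1, 90.5]
orientation: [-0.002, 0.784, -0.621, 0.001]
contact_force: [0.7, -0.4, 0.4]
clock: 24.63
tool_pos: [677.6, 46.1, 90.0]
orientation: [-0.001, 0.784, -0.621, 0.001]
contact_force: [-0.8, 1.6, 6.4]
finger_gap: 32.8
gripper_force: 60.7
```

Gap 32.8 mm means I hold the boss over its 34 mm length; the flats face the other way, so I release and turn 90°.

```bash

python3 -m inch '[{"rx":0,"ry":0,"rz":0,"tx":0,"ty":0,"tz":0,"hand":60},{"rx":0,"ry":0,"rz":0,"tx":0,"ty":0,"tz":0,"hand":60},{"rx":0,"ry":0,"rz":0,"tx":0,"ty":0,"tz":0,"hand":60}]' | sed -n '2,5p'
python3 -m inch '[{"rx":0,"ry":0,"rz":0,"tx":0,"ty":0,"tz":-0.2,"hand":55},{"rx":0,"ry":0,"rz":0,"tx":0,"ty":0,"tz":-0.35,"hand":55},{"rx":0,"ry":0,"rz":0,"tx":0,"ty":0,"tz":-0.35,"hand":55}]' | sed -n '1,2p'
python3 -m inch '[{"rx":0,"ry":0,"rz":0.0833,"tx":0,"ty":0,"tz":0,"hand":55},{"rx":0,"ry":0,"rz":0.0833,"tx":0,"ty":0,"tz":0,"hand":55},{"rx":0,"ry":0,"rz":0.0833,"tx":0,"ty":0,"tz":0,"hand":55},{"rx":0,"ry":0,"rz":0.0833,"tx":0,"ty":0,"tz":0,"hand":55},{"rx":0,"ry":0,"rz":0.0833,"tx":0,"ty":0,"tz":0,"hand":55}]' | sed -n '1,3p'
python3 -m inch '[{"rx":0,"ry":0,"rz":0.0833,"tx":0,"ty":0,"tz":0,"hand":55},{"rx":0,"ry":0,"rz":0.0833,"tx":0,"ty":0,"tz":0,"hand":55},{"rx":0,"ry":0,"rz":0.0833,"tx":0,"ty":0,"tz":0,"hand":55},{"rx":0,"ry":0,"rz":0.0833,"tx":0,"ty":0,"tz":0,"hand":55},{"rx":0,"ry":0,"rz":0.0833,"tx":0,"ty":0,"tz":0,"hand":55}]' | sed -n '1,3p'
python3 -m inch '[{"rx":0,"ry":0,"rz":0.0833,"tx":0,"ty":0,"tz":0,"hand":55},{"rx":0,"ry":0,"rz":0.0833,"tx":0,"ty":0,"tz":0,"hand":55},{"rx":0,"ry":0,"rz":0.0833,"tx":0,"ty":0,"tz":0,"hand":55},{"rx":0,"ry":0,"rz":0.0833,"tx":0,"ty":0,"tz":0,"hand":55},{"rx":0,"ry":0,"rz":0.0833,"tx":0,"ty":0,"tz":0,"hand":55}]' | sed -n '1,3p'
python3 -m inch '[{"rx":0,"ry":0,"rz":0,"tx":0,"ty":0,"tz":0,"hand":55},{"rx":0,"ry":0,"rz":0,"tx":0,"ty":0,"tz":0,"hand":55},{"rx":0,"ry":0,"rz":0,"tx":0,"ty":0,"tz":0,"hand":55}]' | sed -n '1,3p'
python3 - <<'E'
from h import *
plan([(677,46,88,103.2)])
T=pose();im=viewer.capture('wrist')[:,:,::-1];cv2.imwrite('pics/w14.png',im);W=cam('wrist',T);np.save('w14.npy',T)
g=cv2.cvtColor(im,6);u,v=[int(a) for a in proj(W,(677,46,113))];print(u,v,proj(W,(677,46,132)))
for r in range(v-42,v+40,4): print(r,g[r,u-44:u+45:4].tolist())
E
```

```text
tool_pos: [676.3, 45.9, 87.6]
orientation: [0.0, 0.784, -0.621, -0.0]
contact_force: [-0.5, -0.4, -1.3]
finger_gap: 51.3
clock: 25.13
tool_pos: [679.9, 45.6, 165.7]
clock: 25.55
tool_pos: [676.4, 45.9, 157.6]
orientation: [-0.0, -0.595, 0.804, 0.0]
clock: 25.97
tool_pos: [676.5, 45.9, 157.7]
orientation: [-0.0, -0.368, 0.93, 0.0]
clock: 26.38
tool_pos: [676.5, 45.9, 157.9]
orientation: [-0.0, -0.115, 0.993, -0.0]
clock: 26.63
tool_pos: [676.6, 45.9, 158.0]
orientation: [-0.0, -0.117, 0.993, -0.0]
{'tx': -0.0023, 'ty': 0.0001, 'tz': 0.35, 'rx': -0.0, 'ry': -0.0, 'rz': 0.0008}
250 219 [250.51814614 232.06012821]
177 [213, 216, 213, 207, 205, 211, 213, 211, 209, 206, 210, 212, 210, 206, 203, 206, 209, 209, 209, 208, 207, 209, 211]
181 [203, 204, 207, 211, 214, 213, 210, 206, 211, 170, 44, 46, 44, 109, 186, 203, 207, 203, 205, 208, 209, 209, 208]
185 [209, 210, 208, 203, 204, 206, 209, 210, 111, 113, 113, 115, 114, 114, 114, 127, 170, 214, 210, 206, 203, 204, 207]
189 [209, 208, 208, 209, 210, 209, 208, 78, 112, 113, 113, 114, 114, 113, 111, 110, 166, 167, 207, 254, 255, 255, 249]
193 [2
[... 1204 characters left out ...]
9, 74, 208, 221, 250, 249, 250, 250, 250, 251, 255]
237 [71, 111, 119, 116, 111, 110, 113, 159, 232, 231, 230, 169, 233, 231, 230, 217, 251, 250, 251, 251, 249, 250, 104]
241 [24, 77, 76, 75, 71, 114, 119, 116, 108, 105, 108, 109, 238, 255, 254, 251, 248, 251, 251, 250, 250, 252, 118]
245 [21, 79, 76, 74, 76, 76, 76, 75, 71, 114, 117, 117, 116, 113, 109, 102, 253, 253, 251, 249, 249, 210, 121]
249 [20, 88, 90, 92, 88, 83, 76, 75, 75, 76, 76, 74, 74, 94, 114, 118, 116, 115, 109, 133, 238, 112, 121]
253 [21, 86, 93, 92, 89, 86, 87, 90, 92, 85, 78, 75, 73, 75, 76, 76, 74, 72, 95, 118, 121, 119, 112]
257 [21, 76, 85, 89, 88, 85, 85, 86, 88, 89, 89, 88, 84, 84, 78, 77, 77, 74, 73, 76, 76, 74, 65]
```

```bash

python3 -m inch '[{"rx":0,"ry":0,"rz":0,"tx":-0.002,"ty":0,"tz":0.18,"hand":55},{"rx":0,"ry":0,"rz":0,"tx":-0.002,"ty":0,"tz":0.3,"hand":55},{"rx":0,"ry":0,"rz":0,"tx":-0.002,"ty":0,"tz":0.35,"hand":55},{"rx":0,"ry":0,"rz":0,"tx":-0.002,"ty":0,"tz":0.35,"hand":55},{"rx":0,"ry":0,"rz":0,"tx":-0.002,"ty":0,"tz":0.35,"hand":55}]' | sed -n '1,4p'
python3 -m inch '[{"rx":0,"ry":0,"rz":0,"tx":0,"ty":0,"tz":0,"hand":0},{"rx":0,"ry":0,"rz":0,"tx":0,"ty":0,"tz":0,"hand":0},{"rx":0,"ry":0,"rz":0,"tx":0,"ty":0,"tz":0,"hand":0},{"rx":0,"ry":0,"rz":0,"tx":0,"ty":0,"tz":0,"hand":0},{"rx":0,"ry":0,"rz":0,"tx":0,"ty":0,"tz":0,"hand":0}]'
python3 -m inch '[{"rx":0,"ry":0,"rz":0,"tx":0,"ty":0,"tz":0,"hand":0},{"rx":0,"ry":0,"rz":0,"tx":0,"ty":0,"tz":0,"hand":0},{"rx":0,"ry":0,"rz":0,"tx":0,"ty":0,"tz":0,"hand":0}]'
```

```text
clock: 27.1
tool_pos: [677.4, 45.8, 88.7]
orientation: [0.0, -0.116, 0.993, -0.0]
contact_force: [0.3, 0.3, 1.5]
clock: 27.52
tool_pos: [678.4, 46.1, 90.6]
orientation: [0.002, -0.116, 0.993, -0.0]
contact_force: [-0.0, -0.1, 6.7]
finger_gap: 22.6
gripper_force: 60.5
clock: 27.77
tool_pos: [678.4, 46.1, 90.6]
orientation: [0.002, -0.116, 0.993, -0.0]
contact_force: [-0.2, 0.1, 5.5]
finger_gap: 22.6
gripper_force: 60.5
```

```bash

python3 -m inch '[{"rx":0,"ry":0,"rz":0,"tx":0,"ty":0,"tz":-0.1,"hand":0},{"rx":0,"ry":0,"rz":0,"tx":0,"ty":0,"tz":-0.28,"hand":0},{"rx":0,"ry":0,"rz":0,"tx":0,"ty":0,"tz":-0.46,"hand":0},{"rx":0,"ry":0,"rz":0,"tx":0,"ty":0,"tz":-0.64,"hand":0},{"rx":0,"ry":0,"rz":0,"tx":0,"ty":0,"tz":-0.72,"hand":0}]'
python3 -m inch '[{"rx":0,"ry":0,"rz":0,"tx":0,"ty":0,"tz":0,"hand":0},{"rx":0,"ry":0,"rz":0,"tx":0,"ty":0,"tz":0,"hand":0},{"rx":0,"ry":0,"rz":0,"tx":0,"ty":0,"tz":0,"hand":0}]' | sed -n '2,4p'
python3 - <<'E'
from h import *
plan([(562,22,232,119),(446,0.8,232,135)])
E
```

```text
clock: 28.18
tool_pos: [678.1, 45.8, 237.8]
orientation: [0.004, -0.116, 0.993, -0.0]
contact_force: [0.9, -0.3, -0.9]
finger_gap: 22.6
gripper_force: 59.5
tool_pos: [676.0, 46.3, 229.9]
orientation: [-0.002, -0.116, 0.993, 0.0]
contact_force: [-0.4, -0.5, -3.0]
{'tx': 0.5829, 'ty': 0.0129, 'tz': -0.0084, 'rx': 0.0003, 'ry': -0.0005, 'rz': -0.0437}
{'tx': 0.5587, 'ty': 0.1885, 'tz': 0.0, 'rx': 0.0, 'ry': 0.0, 'rz': -0.0444}
```

```bash

python3 -m inch '[{"rx":0,"ry":0,"rz":-0.044,"tx":0.583,"ty":0.013,"tz":0,"hand":0},{"rx":0,"ry":0,"rz":-0.044,"tx":0.583,"ty":0.013,"tz":0,"hand":0},{"rx":0,"ry":0,"rz":-0.044,"tx":0.583,"ty":0.013,"tz":0,"hand":0},{"rx":0,"ry":0,"rz":-0.044,"tx":0.583,"ty":0.013,"tz":0,"hand":0}]' | sed -n '1,2p'
python3 -m inch '[{"rx":0,"ry":0,"rz":-0.0444,"tx":0.559,"ty":0.188,"tz":0,"hand":0},{"rx":0,"ry":0,"rz":-0.0444,"tx":0.559,"ty":0.188,"tz":0,"hand":0},{"rx":0,"ry":0,"rz":-0.0444,"tx":0.559,"ty":0.188,"tz":0,"hand":0},{"rx":0,"ry":0,"rz":-0.0444,"tx":0.559,"ty":0.188,"tz":0,"hand":0},{"rx":0,"ry":0,"rz":-0.0444,"tx":0.559,"ty":0.188,"tz":0,"hand":0}]' | sed -n '1,2p'
python3 -m inch '[{"rx":0,"ry":0,"rz":0,"tx":0,"ty":0,"tz":0,"hand":0},{"rx":0,"ry":0,"rz":0,"tx":0,"ty":0,"tz":0,"hand":0},{"rx":0,"ry":0,"rz":0,"tx":0,"ty":0,"tz":0,"hand":0},{"rx":0,"ry":0,"rz":0,"tx":0,"ty":0,"tz":0,"hand":0}]'
python3 - <<'E'
from h import *
plan([(446,0.8,200,135)])
T=pose();im=viewer.capture('wrist')[:,:,::-1];cv2.imwrite('pics/w15.png',im);W=cam('wrist',T);np.save('w15.npy',T)
g=cv2.cvtColor(im,6);u,v=[int(a) for a in proj(W,(446,0.8,109))];print(u,v,'tang',proj(W,T[:3,3]+[0,0,7.4-90]))
for r in range(v-36,v+40,4): print(r,g[r,u-44:u+45:4].tolist())
E
```

```text
clock: 28.77
tool_pos: [555.8, 20.1, 229.9]
clock: 29.18
tool_pos: [444.6, -0.3, 231.2]
clock: 29.52
tool_pos: [447.4, 0.4, 231.5]
orientation: [-0.001, -0.383, 0.924, 0.0]
contact_force: [-0.6, -0.6, -3.2]
finger_gap: 23.3
gripper_force: 59.8
{'tx': 0.0033, 'ty': 0.0066, 'tz': 0.1573, 'rx': 0.0001, 'ry': -0.0002, 'rz': 0.0003}
252 183 tang [251.03525628 199.48128529]
147 [145, 148, 150, 151, 154, 98, 100, 111, 101, 140, 201, 131, 96, 101, 123, 153, 155, 153, 241, 244, 156, 212, 239]
151 [153, 144, 146, 151, 143, 99, 107, 135, 140, 208, 213, 208, 130, 97, 103, 121, 157, 158, 236, 239, 240, 235, 147]
155 [147, 153, 145, 148, 96, 105, 100, 137, 208, 211, 212, 212, 214, 132, 97, 102, 122, 157, 241, 238, 227, 144, 151]
159 [150, 148, 152, 93, 194, 103, 138, 199, 207, 210, 210, 212, 212, 215, 131, 96, 102, 120, 176, 216, 146, 148, 145]
163 [148, 149, 92, 223, 103, 137, 199, 208, 206, 207, 208, 210, 212, 211, 214, 131, 97, 103, 173, 146, 151, 148, 149]
167 [152, 129, 217, 215, 132, 200, 211, 207, 208, 206, 207, 209, 212, 212, 211, 255, 127, 97, 102, 150, 146, 152, 147]
171 [145, 212, 238, 
[... 822 characters left out ...]
149, 152, 149, 150, 144, 239, 235, 220, 255, 255, 146, 142, 145, 255, 254, 254, 254, 255, 118, 128, 140, 148, 149]
203 [149, 149, 152, 148, 150, 144, 241, 241, 183, 255, 201, 175, 177, 254, 255, 254, 255, 122, 130, 125, 128, 137, 149]
207 [151, 147, 150, 153, 146, 151, 145, 151, 146, 144, 127, 129, 127, 235, 254, 255, 124, 126, 128, 131, 124, 128, 130]
211 [150, 152, 146, 152, 152, 145, 151, 146, 153, 87, 69, 68, 68, 72, 255, 123, 127, 129, 126, 128, 131, 126, 128]
215 [147, 151, 151, 146, 151, 151, 147, 65, 68, 79, 90, 89, 90, 74, 66, 63, 128, 127, 129, 125, 129, 131, 124]
219 [147, 147, 152, 151, 148, 154, 143, 145, 143, 141, 144, 146, 146, 146, 144, 144, 147, 129, 129, 128, 124, 129, 132]
```

```bash

python3 -m inch '[{"rx":0,"ry":0,"rz":0,"tx":0.003,"ty":0.006,"tz":0.08,"hand":0},{"rx":0,"ry":0,"rz":0,"tx":0.003,"ty":0.006,"tz":0.16,"hand":0},{"rx":0,"ry":0,"rz":0,"tx":0.003,"ty":0.006,"tz":0.16,"hand":0},{"rx":0,"ry":0,"rz":0,"tx":0.003,"ty":0.006,"tz":0.16,"hand":0},{"rx":0,"ry":0,"rz":0,"tx":0.003,"ty":0.006,"tz":0.16,"hand":0}]'
python3 -m inch '[{"rx":0,"ry":0,"rz":0,"tx":0,"ty":0,"tz":0.04,"hand":0},{"rx":0,"ry":0,"rz":0,"tx":0,"ty":0,"tz":0.08,"hand":0},{"rx":0,"ry":0,"rz":0,"tx":0,"ty":0,"tz":0.1,"hand":0},{"rx":0,"ry":0,"rz":0,"tx":0,"ty":0,"tz":0.1,"hand":0}]'
```

```text
clock: 29.98
tool_pos: [446.4, 0.6, 200.9]
orientation: [0.0, -0.384, 0.924, -0.0]
contact_force: [0.3, 0.4, -2.6]
finger_gap: 22.5
gripper_force: 59.7
clock: 30.32
tool_pos: [444.8, 0.5, 178.8]
orientation: [-0.001, -0.383, 0.924, 0.0]
contact_force: [-0.3, 0.8, -3.0]
finger_gap: 22.5
gripper_force: 59.8
```

```bash

python3 -m inch '[{"rx":0,"ry":0,"rz":0,"tx":0,"ty":0,"tz":0.04,"hand":0},{"rx":0,"ry":0,"rz":0,"tx":0,"ty":0,"tz":0.08,"hand":0},{"rx":0,"ry":0,"rz":0,"tx":0,"ty":0,"tz":0.12,"hand":0},{"rx":0,"ry":0,"rz":0,"tx":0,"ty":0,"tz":0.12,"hand":0},{"rx":0,"ry":0,"rz":0,"tx":0,"ty":0,"tz":0.12,"hand":0}]'
python3 -m inch '[{"rx":0,"ry":0,"rz":0,"tx":0,"ty":0,"tz":0.03,"hand":0},{"rx":0,"ry":0,"rz":0,"tx":0,"ty":0,"tz":0.05,"hand":0},{"rx":0,"ry":0,"rz":0,"tx":0,"ty":0,"tz":0.05,"hand":0},{"rx":0,"ry":0,"rz":0,"tx":0,"ty":0,"tz":0.05,"hand":0}]'
```

```text
clock: 30.73
tool_pos: [445.4, -0.1, 155.1]
orientation: [-0.001, -0.384, 0.924, -0.001]
contact_force: [2.4, -3.8, -6.3]
finger_gap: 22.7
gripper_force: 59.6
clock: 31.07
tool_pos: [445.4, -0.0, 145.5]
orientation: [-0.001, -0.384, 0.924, -0.0]
contact_force: [2.5, -4.9, -5.9]
finger_gap: 22.7
gripper_force: 59.5
```

```bash

python3 -m inch '[{"rx":0,"ry":0,"rz":0,"tx":0.001,"ty":-0.003,"tz":0.01,"hand":0},{"rx":0,"ry":0,"rz":0,"tx":0.001,"ty":-0.003,"tz":0.015,"hand":0},{"rx":0,"ry":0,"rz":0,"tx":0.001,"ty":-0.003,"tz":0.015,"hand":0},{"rx":0,"ry":0,"rz":0,"tx":0.001,"ty":-0.003,"tz":0.015,"hand":0}]'
```

```text
clock: 31.4
tool_pos: [446.4, -0.2, 143.7]
orientation: [0.0, -0.384, 0.923, -0.0]
contact_force: [0.4, -3.5, 4.0]
finger_gap: 22.7
gripper_force: 60.8
```

```bash

python3 -m inch '[{"rx":0,"ry":0,"rz":-0.015,"tx":0.001,"ty":-0.001,"tz":0.01,"hand":0},{"rx":0,"ry":0,"rz":-0.03,"tx":0.001,"ty":-0.001,"tz":0.01,"hand":0},{"rx":0,"ry":0,"rz":-0.045,"tx":0.001,"ty":-0.001,"tz":0.01,"hand":0},{"rx":0,"ry":0,"rz":-0.06,"tx":0.001,"ty":-0.001,"tz":0.01,"hand":0},{"rx":0,"ry":0,"rz":-0.06,"tx":0.001,"ty":-0.001,"tz":0.01,"hand":0}]'
python3 -m inch '[{"rx":0,"ry":0,"rz":-0.015,"tx":0,"ty":0,"tz":0.01,"hand":0},{"rx":0,"ry":0,"rz":-0.03,"tx":0,"ty":0,"tz":0.01,"hand":0},{"rx":0,"ry":0,"rz":-0.045,"tx":0,"ty":0,"tz":0.01,"hand":0},{"rx":0,"ry":0,"rz":-0.06,"tx":0,"ty":0,"tz":0.01,"hand":0},{"rx":0,"ry":0,"rz":-0.064,"tx":0,"ty":0,"tz":0.01,"hand":0}]'
python3 - <<'E'
from h import *
plan([(446,0.6,140,180)])
E
```

```text
clock: 31.82
tool_pos: [446.0, 0.3, 141.2]
orientation: [0.001, -0.551, 0.834, 0.0]
contact_force: [-0.5, -0.8, 1.1]
finger_gap: 22.7
gripper_force: 60.7
clock: 32.23
tool_pos: [445.4, 0.8, 138.1]
orientation: [0.0, -0.706, 0.708, 0.001]
contact_force: [0.7, 0.7, -2.5]
finger_gap: 22.4
gripper_force: 60.0
{'tx': 0.0007, 'ty': -0.0032, 'tz': -0.0095, 'rx': 0.0002, 'ry': 0.0003, 'rz': -0.0006}
```

```bash

python3 -m inch '[{"rx":0,"ry":0,"rz":0,"tx":0,"ty":0,"tz":0.02,"hand":0},{"rx":0,"ry":0,"rz":0,"tx":0,"ty":0,"tz":0.035,"hand":0},{"rx":0,"ry":0,"rz":0,"tx":0,"ty":0,"tz":0.05,"hand":0},{"rx":0,"ry":0,"rz":0,"tx":0,"ty":0,"tz":0.05,"hand":0}]'
python3 -m inch '[{"rx":0,"ry":0,"rz":0,"tx":0,"ty":0,"tz":0.01,"hand":0},{"rx":0,"ry":0,"rz":0,"tx":0,"ty":0,"tz":0.02,"hand":0},{"rx":0,"ry":0,"rz":0,"tx":0,"ty":0,"tz":0.02,"hand":0}]'
```

```text
clock: 32.57
tool_pos: [445.4, -0.2, 128.2]
orientation: [-0.0, -0.705, 0.709, 0.001]
contact_force: [0.4, -1.0, -2.9]
finger_gap: 22.8
gripper_force: 60.0
clock: 32.82
tool_pos: [446.1, -0.4, 125.6]
orientation: [0.0, -0.705, 0.709, -0.0]
contact_force: [-1.2, -1.0, 5.2]
finger_gap: 22.9
gripper_force: 61.0
```

```bash

python3 -m inch '[{"rx":0,"ry":0,"rz":0,"tx":0,"ty":0,"tz":0.01,"hand":0},{"rx":0,"ry":0,"rz":0,"tx":0,"ty":0,"tz":0.02,"hand":0},{"rx":0,"ry":0,"rz":0,"tx":0,"ty":0,"tz":0.02,"hand":0}]' | sed -n '2p;4p'
python3 -m inch '[{"rx":0,"ry":0,"rz":0,"tx":0,"ty":0,"tz":0.01,"hand":0},{"rx":0,"ry":0,"rz":0,"tx":0,"ty":0,"tz":0.02,"hand":0},{"rx":0,"ry":0,"rz":0,"tx":0,"ty":0,"tz":0.02,"hand":0}]'| sed -n '2p;4p'
python3 - <<'E'
from h import *
for n in('scene','side'):
    im=viewer.capture(n)[:,:,::-1];cv2.imwrite(f'pics/{n}16.png',im);C=cam(n);g=cv2.cvtColor(im,6);g5=cv2.cvtColor(cv2.imread(f'pics/{n}8.png'),6)
    x,y=[int(round(v)) for v in proj(C,(446,0.6,109))];print(n,proj(C,(446,.6,109)).round(1),proj(C,(446,.6,118)).round(1))
    for dx in(-3,0,3):print(g[y-16:y+12,x+dx].tolist())
E
```

```text
tool_pos: [446.1, -0.5, 125.4]
contact_force: [-15.4, 0.8, 35.9]
tool_pos: [446.5, -0.7, 125.1]
contact_force: [-29.7, 6.2, 62.9]
scene [249.1 180.5] [249.  178.1]
[31, 31, 35, 80, 81, 82, 74, 74, 148, 167, 129, 144, 140, 140, 141, 142, 143, 116, 56, 95, 166, 161, 148, 138, 138, 139, 140, 145]
[35, 45, 48, 56, 62, 115, 127, 124, 121, 130, 129, 130, 131, 129, 127, 126, 138, 69, 64, 80, 170, 151, 134, 128, 131, 132, 132, 133]
[51, 37, 44, 41, 33, 33, 32, 31, 28, 28, 35, 27, 27, 27, 99, 119, 49, 53, 61, 126, 138, 129, 130, 129, 130, 130, 134, 102]
side [278.7 206.3] [278.8 204. ]
[119, 75, 41, 38, 43, 46, 42, 41, 66, 98, 113, 115, 120, 121, 120, 121, 122, 121, 107, 65, 54, 150, 210, 209, 207, 180, 121, 119]
[56, 41, 45, 48, 48, 49, 49, 46, 45, 80, 113, 114, 108, 100, 100, 112, 120, 122, 125, 100, 55, 143, 210, 208, 208, 201, 167, 119]
[66, 65, 38, 42, 43, 40, 36, 38, 42, 50, 61, 63, 58, 59, 70, 68, 69, 65, 51, 37, 59, 156, 213, 212, 208, 211, 204, 165]
```

```bash

python3 -m inch '[{"rx":0,"ry":0,"rz":0,"tx":0,"ty":0,"tz":-0.02,"hand":0},{"rx":0,"ry":0,"rz":0,"tx":0,"ty":0,"tz":-0.034,"hand":0},{"rx":0,"ry":0,"rz":0,"tx":0,"ty":0,"tz":-0.034,"hand":0}]' | sed -n '2p;4p'
python3 -m inch '[{"rx":0,"ry":0,"rz":0,"tx":0,"ty":0,"tz":0,"hand":60},{"rx":0,"ry":0,"rz":0,"tx":0,"ty":0,"tz":0,"hand":60},{"rx":0,"ry":0,"rz":0,"tx":0,"ty":0,"tz":0,"hand":60},{"rx":0,"ry":0,"rz":0,"tx":0,"ty":0,"tz":0,"hand":60}]'| sed -n '2p;4,5p'
python3 -m inch '[{"rx":0,"ry":0,"rz":0,"tx":0,"ty":0,"tz":-0.15,"hand":60},{"rx":0,"ry":0,"rz":0,"tx":0,"ty":0,"tz":-0.35,"hand":60},{"rx":0,"ry":0,"rz":0,"tx":0,"ty":0,"tz":-0.5,"hand":60},{"rx":0,"ry":0,"rz":0,"tx":0,"ty":0,"tz":-0.5,"hand":60},{"rx":0,"ry":0,"rz":0,"tx":0,"ty":0,"tz":-0.5,"hand":60}]'| sed -n '2p;4,5p'
python3 -m inch '[{"rx":0,"ry":0,"rz":0,"tx":0,"ty":0,"tz":0,"hand":60},{"rx":0,"ry":0,"rz":0,"tx":0,"ty":0,"tz":0,"hand":60},{"rx":0,"ry":0,"rz":0,"tx":0,"ty":0,"tz":0,"hand":60}]'| sed -n '1,4p'
python3 - <<'E'
from h import *
ims={}
for n in('scene','side'):
    im=viewer.capture(n)[:,:,::-1];cv2.imwrite(f'pics/{n}17.png',im);C=cam(n);g=cv2.cvtColor(im,6)
    g5=cv2.cvtColor(cv2.imread(f'pics/{n}5.png'),6)
    x,y=[int(round(v)) for v in proj(C,(446,0.6,109))]
    for dx in(-3,0,3):print(n,g[y-14:y+8,x+dx].tolist(),'seated chuck',g5[y-14:y+8,x+dx].tolist())
    # drift & chuck regions vs first image
    g0=cv2.cvtColor(cv2.imread(f'pics/{n}0.png'),6)
    for nm,p in (('drift',(500,-320,25)),('wheel',(667,-103,100)),('can',(642,-240,75)),('bearing',(668,231,10))):
        a,b=[int(round(v)) for v in proj(C,p)];print(nm,'mean diff',cv2.absdiff(g,g0)[b-18:b+18,a-18:a+18].mean().round(1))
T=pose();W=cam('wrist',T);im=viewer.capture('wrist')[:,:,::-1];cv2.imwrite('pics/w17.png',im);g=cv2.cvtColor(im,6)
u,v=[int(round(k)) for k in proj(W,(446,.6,124))];print(u,v)
for r in range(v-30,v+34,4): print(r,g[r,u-40:u+41:4].tolist())
E
```

```text
tool_pos: [446.0, -0.5, 125.4]
contact_force: [-6.8, 0.6, 16.3]
tool_pos: [445.9, -0.2, 123.3]
contact_force: [1.1, -0.7, -0.2]
finger_gap: 51.2
tool_pos: [447.1, 0.2, 225.4]
contact_force: [-0.4, -0.0, -0.1]
finger_gap: 51.7
clock: 34.67
tool_pos: [445.4, -0.4, 222.6]
orientation: [-0.001, -0.705, 0.709, 0.001]
contact_force: [-0.6, -0.5, -0.3]
scene [108, 88, 74, 79, 77, 96, 151, 154, 141, 142, 142, 144, 141, 145, 146, 105, 62, 115, 165, 159, 150, 139] seated chuck [134, 117, 96, 79, 83, 74, 73, 72, 73, 70, 64, 75, 137, 125, 56, 64, 60, 108, 214, 206, 172, 120]
scene [108, 111, 108, 101, 95, 96, 178, 142, 138, 137, 131, 132, 131, 131, 130, 81, 59, 101, 222, 143, 138, 136] seated chuck [156, 133, 125, 76, 89, 85, 82, 80, 82, 78, 75, 76, 149, 147, 58, 59, 64, 97, 216, 183, 148, 136]
scene [126, 118, 142, 180, 174, 181, 140, 144, 142, 143, 143, 141, 143, 91, 109, 58, 103, 229, 153, 135, 139, 142] seated chuck [106, 95, 90, 90, 85, 82, 80, 80, 76, 74, 67, 98, 144, 103, 51, 61, 80, 201, 145, 134, 138, 138]
drift mean diff 9.8
wheel mean diff 10.3
can mean diff 1.8
bearing mean diff 1.7

[... 1752 characters left out ...]
88, 81, 81, 83, 82, 81, 75, 98, 255, 255, 136, 135, 136, 133]
203 [136, 128, 133, 132, 115, 254, 255, 97, 99, 96, 81, 81, 80, 75, 156, 254, 255, 137, 134, 136, 133]
207 [120, 123, 133, 133, 123, 254, 253, 86, 97, 102, 84, 82, 75, 76, 220, 253, 250, 138, 135, 137, 134]
211 [121, 118, 123, 122, 116, 254, 253, 218, 94, 98, 148, 76, 75, 80, 245, 253, 249, 138, 136, 135, 134]
215 [120, 118, 119, 117, 111, 255, 255, 254, 230, 89, 105, 84, 74, 255, 237, 253, 242, 138, 136, 136, 136]
219 [120, 119, 119, 118, 118, 118, 116, 255, 254, 255, 255, 255, 253, 253, 195, 120, 120, 138, 136, 137, 136]
223 [120, 118, 120, 117, 118, 119, 117, 114, 111, 116, 117, 116, 117, 116, 122, 120, 120, 137, 138, 134, 137]
```

```bash
python3 - <<'E'
from h import *
a=cv2.imread('pics/scene0.png',0);b=cv2.imread('pics/scene17.png',0)
r=cv2.matchTemplate(b[225:295,140:210],a[235:285,152:198],5);print(cv2.minMaxLoc(r))
print(manip.close_job())
E
```

```text
(-0.2400740087032318, 0.9655189514160156, (11, 20), (11, 10))
the job is handed in; nothing more can be done
None
```

I handed the job in at about 35 s of the 72 s. The chuck was driven up and now stands in the rack's middle hole, the drift is back on edge in its rest, and the countersink is pressed to a firm stop in the block. The final image checks show the drift about where it started and the countersink's collar flush, but no verdict came back.

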